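# Turn the mirrored hold-down brackets in the leaning rack

### The arm

A 7-joint arm with a two-finger parallel gripper is mounted at the origin on the work surface. World frame = base frame: x ahead of the robot, y to its left, z up, the work surface at z = 0. Lengths are in m, angles in rad, forces in N, time in s.
With the tool pointing down it reaches from about 0.4 to 0.85 m from the base axis. Payload 10.4 kg.
Tool frame: the origin (TCP) lies at the very end of the fingers, on their centre line; the grasp point (between the pads) lies manip.hold_point_z behind it (manip.hold_point_z is the distance from the TCP to the grasp point, in m); z points along the fingers, y is the direction in which the jaws open and shut (so a half turn about z gives the same grasp; the last joint's range is limited). The gripper opens to 85 mm and grips with 20 to 120 N. Pads are 22 mm wide; open, the fingers measure 114 mm over their backs; the gripper's body (76 mm by 85 mm) begins 54 mm behind the grasp point. The pads swing forward as they close: fully open they stand 13 mm farther back than shut.
Start: joints at [-1.147, 0.332, -0.065, 1.46, 0.022, 1.35, -0.088], TCP at [0.27, 0.564, 0.231] pointing down, gripper open.
Joint ranges: [-2.6, 2.6], [-0.5, 2.12], [-1.47, 1.34], [0.16, 2.42], [-1.27, 4.41], [0.06, 2.06], [-2.6, 2.6]. Speed limits (rad/s): [2.22, 2.22, 2.79, 2.79, 3.14, 3.14, 3.14].

### API

Orientations are given as a unit quaternion [x, y, z, w].
In Python, from workcell import manip gives the robot as it stands.
- The arm moves only by the tool jog_arm, never from a script. Its arguments are lists of equal length, an entry for each row: "translation": the shift along the world's x, y, z in mm, a list of three; "turn": the turn about the world's z in degrees. In form: {"translation": [[x, y, z], ...], "turn": [turn, ...]}. A call has 1 to 12 rows; each row is the pose to reach, as a shift and turn from the pose measured when the call began; what a row does not reach only later rows make up. A row lasts 1/12 s, in which the tool goes at most 41.7 mm and 7.16 degrees, less where a joint would pass 70% of its speed; a pose out of reach is approached as far as the arm can. A call with a gripper value outside its range is refused whole. "grip" is the finger opening in mm, from 0 to 85.4, set as the call begins (left out, the last holds). The fingers move at their own pace and stop on an object; "grip_force" is the grip in N (left out, the last holds). Time passes only in rows, so rows that repeat a pose let the fingers close. It gives the time, the measured TCP pose, the force and the opening at its end, in the units of the state.
- manip.get_obs(): the state, without advancing time (a new reading comes with each control period).
- manip.camera(name): name is "scene" or "top"; returns a dict with "frame" (384x512x3 uint8, red, green, blue), "mtx" (3x3 intrinsics, pixels), "pose" (4x4, takes a point from camera to world coordinates). Camera axes: x right, y down, z forward; pixel columns grow to the right and rows downward; lengths in m; the calibration is good to about 2 mm. A picture is of the moment at which its call begins. There is no depth.
- manip.hand_in(): hands the job in, once; it reports no verdict.
Trained networks look in a picture, given as the dict that the camera call returned (one of the last four; its "shot" number tells which), for a name from the list of things; names that differ only in an ending like _2 or _b are one class to them, and where a whole thing is asked for, a point or a joint stands for the part that bears it (a point fixed in the world has none). Each returns a list of dicts, best first, with "confidence" (0 to 1); they miss things now and then, are a little off and sometimes report something else, mostly with a low value. They report only what shows in the picture. A call takes as long as a camera call. They do not tell look-alikes from the thing itself.
- manip.outline_of(picture, label): "mask" (384x512 bool, what is visible of it) and "extent" ([left, top, right, bottom] in pixels, round what is visible of it).
- manip.pinpoint(picture, label): "at" ([column, row] in pixels: a listed point, or the origin of a listed thing).
The state is a dict: "clock": time; "joint_pos": joint angles; "joint_velocities": joint speeds; "tau": joint torques, N m; "position": TCP position; "ee_rot": TCP orientation; "ft_force": force on the tool from outside, world axes, zero at the start; "torque": the same for the moment, N m; "grip_width": opening from 0.0 (shut) to 1.0 (fully open).
Only numpy, scipy, OpenCV 4.12 (cv2) and the standard library are available. Lean on these libraries where they do the work, as an engineer would, in place of code of your own. Each camera call takes 0.05 s, during which the arm holds its last target. There are 200 camera calls.

### The job

The injector hold-down brackets in the blue leaning rack must all be of one hand for the test machine, their arms pointing along the row to the rack end with the green cap. Lift out only those that stand mirrored (arm towards the black cap), turn them about, and lower them back gently, without forcing or dropping them, feeling for the keyed notch, until they stand fully home and square in a pocket and lean back on the fence. Leave the brackets that are already right in their pockets, do not disturb the bottle, tin and screwdriver, and let go of everything at the end.

Things in the scene. Friction and masses are not known exactly. Their poses are not given: they have to be found in the camera images.
- rack: blue rack on a dark 150 x 540 x 12 mm foot, bolted down, yaw within 15 deg; origin on the bench, mid-row; y along the row to the green cap, x away from the robot, z up. Its channel leans 30 deg: 'up the lean' is (-0.5, 0, 0.866). Up the lean from the pocket floors: back fence (robot side) 44 mm (flared back to 53), front lip 24 (flared out to 33), aluminium spacers between pockets 22
- pocket_1 (a point): middle of the floor of the pocket at rack y = -168 mm: x = 0, z = 50 mm; axes as the rack. Pocket 15 mm from fence to lip (fence 6 mm behind this point), 56 mm along y. Its grey floor insert has a notch 17 mm long and 10 deep for a bracket's tongue, centred 9 mm to +y give or take 4 mm: it was fitted by hand and is not reported, so feel along the row for it with light pressure (about 5 N)
- pocket_2 (a point): the same for the pocket at rack y = -56 mm, its notch off by its own amount. A bracket at home has its mid point 50 mm up the lean from the floor: rack x = -25, z = 93 mm, its tongue in the notch; a mirrored one, or one beside the notch, stands 8 mm proud
- pocket_3 (a point): the same for the pocket at rack y = +56 mm, its notch off by its own amount. A bracket at home has its mid point 50 mm up the lean from the floor: rack x = -25, z = 93 mm, its tongue in the notch; a mirrored one, or one beside the notch, stands 8 mm proud
- pocket_4 (a point): the same for the pocket at rack y = +168 mm, its notch off by its own amount. A bracket at home has its mid point 50 mm up the lean from the floor: rack x = -25, z = 93 mm, its tongue in the notch; a mirrored one, or one beside the notch, stands 8 mm proud
- mid_a (a point): centre of bracket A's stem. Loose zinc-yellow plate like an upside-down L, 12 mm thick, 0.27-0.45 kg; stem 36 wide, 100 tall, at its top an arm 24 high sticks out 26 mm sideways. z up the stem, y towards the arm, x square to the plate, slanting up when the arm points to rack +y. Under the foot, 9 mm off-centre on the arm's side, a tongue 14 wide, 10 thick, 8 deep
- mid_b (a point): the same point and axes of bracket B, alike. Brackets can be pinched across their 12 mm along the lean, 28 mm above this point; lifted 70 mm (clear of the fence) they can be turned half round their stem clear of the neighbours
- mid_c (a point): the same point and axes of bracket C, alike. Two of the four stand mirrored; which pockets they are in differs each time
- mid_d (a point): the same point and axes of bracket D, alike. Two of the four stand mirrored; which pockets they are in differs each time
- flag_green_top (a point): top centre of the green cap (36 mm across, 22 mm high) on the steel post at one end of the rack, 245 mm from its middle, top 79 mm above the bench; fixed. It marks the end to which all arms must point (rack +y)
- flag_black_top (a point): top centre of the like post with a black cap, at the other end of the rack; fixed
- cleaner: bystander: white plastic bottle, 60 mm across, 170 mm tall, standing past the rack's -y end; origin under its middle
- grease_tin: bystander: tin with a red band, 66 mm across, 50 mm tall, standing on the far side of the rack; origin under its middle
- screwdriver: bystander: screwdriver with an orange handle, lying on the far side of the rack; origin under its middle
There are look-alikes about, which are no part of the job. Leave any purple or turquoise look-alike of the part that bears mid_a alone.

How it is judged:
At the end, for the whole second after the job is handed in: All four brackets stand in rack pockets, arms towards the green cap, fully down (mid point under 2 mm above home height, within 7 mm of home across the rack), leaning 24 to 36 degrees, tipped along the row by under 4 degrees, at rest, untouched by the fingers (z of mid_a in the frame of rack between 0.0885 and 0.0952 m and x of mid_a in the frame of rack between -0.032 and -0.018 m and angle between mid_a's own y axis and vertical between 1.5 and 1.64 rad and angle between mid_a's own z axis and vertical between 0.42 and 0.63 rad and linear speed of each of bracket_a, bracket_b, bracket_c, bracket_d below 0.02 m/s and contact force between the fingers and bracket_a below 0.1 N and z of mid_b in the frame of rack between 0.0885 and 0.0952 m and x of mid_b in the frame of rack between -0.032 and -0.018 m and angle between mid_b's own y axis and vertical between 1.5 and 1.64 rad and angle between mid_b's own z axis and vertical between 0.42 and 0.63 rad and contact force between the fingers and bracket_b below 0.1 N and z of mid_c in the frame of rack between 0.0885 and 0.0952 m and x of mid_c in the frame of rack between -0.032 and -0.018 m and angle between mid_c's own y axis and vertical between 1.5 and 1.64 rad and angle between mid_c's own z axis and vertical between 0.42 and 0.63 rad and contact force between the fingers and bracket_c below 0.1 N and z of mid_d in the frame of rack between 0.0885 and 0.0952 m and x of mid_d in the frame of rack between -0.032 and -0.018 m and angle between mid_d's own y axis and vertical between 1.5 and 1.64 rad and angle between mid_d's own z axis and vertical between 0.42 and 0.63 rad and contact force between the fingers and bracket_d below 0.1 N and angle between each of mid_a, mid_b, mid_c, mid_d's own x axis and vertical below 1.2 rad).
It fails at once if a bracket that already pointed to the green cap was taken out or shifted by more than 20 mm (distance of any of mid_a, mid_b from where it was at the start of the episode above 0.02 m).
It fails at once if a bracket was dropped (falls faster than 0.45 m/s with no finger on it) ((contact force between the fingers and bracket_a below 0.05 N and linear speed of bracket_a above 0.45 m/s) or (contact force between the fingers and bracket_b below 0.05 N and linear speed of bracket_b above 0.45 m/s) or (contact force between the fingers and bracket_c below 0.05 N and linear speed of bracket_c above 0.45 m/s) or (contact force between the fingers and bracket_d below 0.05 N and linear speed of bracket_d above 0.45 m/s)).
It fails at once if a bracket was forced against the rack with more than 90 N (contact force between any of bracket_a, bracket_b, bracket_c, bracket_d and rack above 90 N).
It fails at once if a bystander (bottle, tin, screwdriver) was shifted by more than 30 mm (distance of any of cleaner, grease_tin, screwdriver from where it was at the start of the episode above 0.03 m).
It also fails if it takes over 72 s, if anything falls off the work surface, if the arm or the gripper's body presses on something with over 40 N, if the wrist force passes 120 N, or if a joint passes its speed limit or range.

## Working session

There is one attempt and no reset: what is moved stays moved. The work goes in short steps, Python scripts to look and compute and a tool call to move; the robot and the scene stay as the last step left them, time stands still between calls to the robot, and variables do not carry over. Pictures are saved under pics/ and viewed, about 8 in all and at most 12, crops included, and the job is handed in when it is done.

Besides the shell and the picture viewer there is one more tool, called after "Call:" as name(argument=value, ...) on one line, values as JSON. jog_arm: Moves the arm, as the interface text tells. Its arguments: {"type":"object","properties":{"translation":{"type":"array"},"turn":{"type":"array"},"grip":{"type":"number"},"grip_force":{"type":"number"}},"required":["translation","turn"]}

```bash
mkdir -p pics; cat > h.py <<'E'
import numpy as np, cv2
from workcell import manip
def proj(P,c):
    T=np.linalg.inv(c["pose"]); p=np.atleast_2d(P)@T[:3,:3].T+T[:3,3]; q=p@np.array(c["mtx"]).T; return q[:,:2]/q[:,2:]
def ray(uv,c):
    d=np.linalg.solve(np.array(c["mtx"]),[uv[0],uv[1],1.]); d=np.array(c["pose"])[:3,:3]@d; return np.array(c["pose"])[:3,3],d/np.linalg.norm(d)
def tri(uv1,c1,uv2,c2):
    o1,d1=ray(uv1,c1);o2,d2=ray(uv2,c2)
    s=np.linalg.lstsq(np.c_[d1,-d2],o2-o1,rcond=None)[0]; a=o1+s[0]*d1;b=o2+s[1]*d2
    return (a+b)/2,np.linalg.norm(a-b)
def save(c,n,crop=None,k=1):
    f=c["frame"][...,::-1]
    if crop: f=f[crop[1]:crop[3],crop[0]:crop[2]]
    cv2.imwrite(f"pics/{n}.png",cv2.resize(f,None,fx=k,fy=k,interpolation=cv2.INTER_CUBIC))
E
python3 - <<'E'
from h import *
np.set_printoptions(precision=3,suppress=True)
s=manip.camera("scene");t=manip.camera("top")
save(s,"s0",k=1.5);save(t,"t0",k=1.5)
for n,c in(("scene",s),("top",t)):
    print(n,np.array(c["pose"])[:3,3],np.array(c["pose"])[:3,2],c["mtx"][0][0])
    for l in("flag_green_top","flag_black_top","mid_a","pocket_1","rack","cleaner","grease_tin","screwdriver"):
        print(l,[(np.round(d["at"],1).tolist(),round(d["confidence"],2)) for d in manip.pinpoint(c,l)])
o=manip.get_obs();print(o);print(manip.hold_point_z)
E
```

```text
scene [1.099 0.43  0.615] [-0.594 -0.543 -0.594] 378.42269150201855
flag_green_top [([386.2, 287.9], 0.62)]
flag_black_top [([183.4, 198.1], 0.5)]
mid_a [([191.1, 170.7], 0.83), ([381.7, 223.1], 0.81), ([349.6, 258.0], 0.77), ([253.7, 217.6], 0.76), ([297.1, 229.1], 0.74), ([301.1, 211.6], 0.64), ([214.7, 199.2], 0.6), ([236.7, 190.7], 0.59)]
pocket_1 [([296.4, 258.9], 0.89), ([208.6, 219.1], 0.79), ([338.2, 280.0], 0.79), ([247.9, 239.9], 0.67), ([216.3, 198.9], 0.53), ([258.2, 319.0], 0.43)]
rack [([266.2, 265.4], 0.59)]
cleaner [([163.5, 205.8], 0.57)]
grease_tin [([258.0, 320.8], 0.95)]
screwdriver [([195.0, 291.4], 0.91), ([247.5, 241.5], 0.22)]
top [ 0.497 -0.035  1.166] [ 0.102 -0.016 -0.995] 470.47920471562435
flag_green_top [([104.9, 201.2], 0.75)]
flag_black_top [([314.0, 159.9], 0.56)]
mid_a [([138.3, 201.9], 0.89), ([286.1, 173.4], 0.88), ([314.1, 243.6], 0.84), ([234.5, 186.9], 0.74), ([383.5, 230.2], 0.7), ([188.7, 194.6], 0.69), ([161.0, 302.1], 0.61), ([235.0, 261.6], 0.6)]
pocket_1 [([233.4, 175.7], 0.84), ([188.6, 178.9], 0.8), ([275.4, 169.3], 0.76), ([144.4, 193.2], 0.72)]
rack [([216.0, 181.5], 0.72)]
cleaner [([358.3, 171.5], 0.98)]
grease_tin [([189.6, 193.8], 0.4)]
screwdriver [([239.4, 121.0], 0.72), ([281.5, 169.0], 0.61)]
{'clock': 0.9, 'joint_pos': array([-1.147,  0.332, -0.065,  1.46 ,  0.022,  1.35 , -0.088]), 'joint_velocities': array([ 0.001, -0.002,  0.   , -0.   , -0.001, -0.   ,  0.001]), 'tau': array([  0.   , -62.524,   0.049, -39.183,   0.016,   0.002,  -0.   ]), 'position': array([0.27 , 0.564, 0.231]), 'ee_rot': array([0.222, 0.975, 0.   , 0.   ]), 'ft_force': array([ 0.53 , -0.178,  1.088]), 'torque': array([ 0.012, -0.057, -0.023]), 'grip_width': 1.0007137589290571}
0.0187
```

View pics/s0.png

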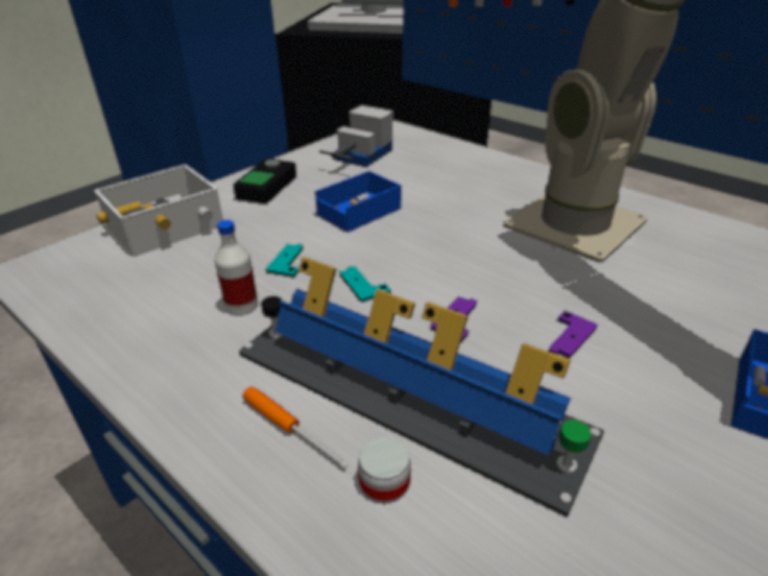

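View pics/t0.png

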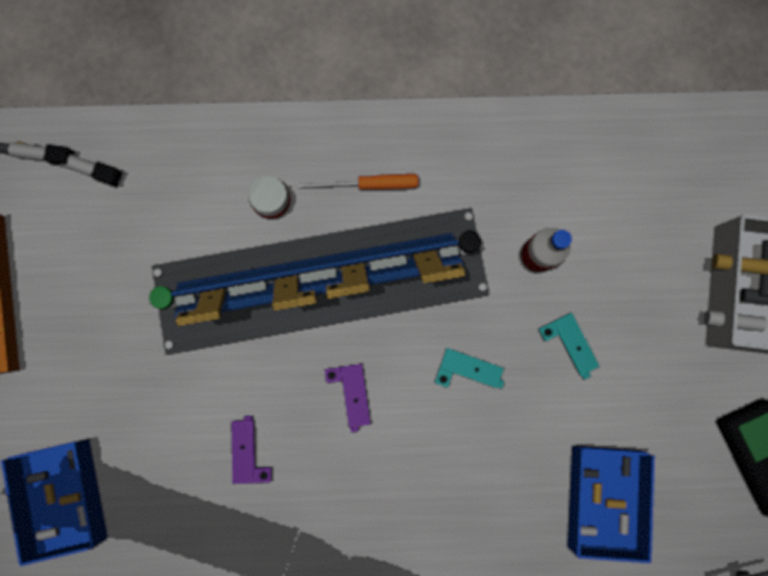

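```bash
python3 - <<'E'
from h import *
np.set_printoptions(precision=4,suppress=True)
s=manip.camera("scene");t=manip.camera("top")
def at(c,l,i=0): return manip.pinpoint(c,l)[i]["at"]
G,eg=tri(at(s,"flag_green_top"),s,at(t,"flag_green_top"),t);B,eb=tri(at(s,"flag_black_top"),s,at(t,"flag_black_top"),t)
print(G,eg,B,eb,np.linalg.norm(G-B))
y=(G-B)[:2];yaw=np.arctan2(-y[0],y[1]);o=(G+B)/2;o[2]=0
print("rack",o,"yaw",np.degrees(yaw))
R=np.array([[np.cos(yaw),-np.sin(yaw),0],[np.sin(yaw),np.cos(yaw),0],[0,0,1]])
# predictions vs. detections
ms=[d["at"] for d in manip.pinpoint(s,"mid_a")];mt=[d["at"] for d in manip.pinpoint(t,"mid_a")]
ps=[d["at"] for d in manip.pinpoint(s,"pocket_1")];pt=[d["at"] for d in manip.pinpoint(t,"pocket_1")]
for i,yy in enumerate((-.168,-.056,.056,.168)):
  for nm,P,S,T in(("mid",[-.025,yy,.093],ms,mt),("pocket",[0,yy,.05],ps,pt)):
    W=o+R@np.array(P);a=proj(W,s)[0];b=proj(W,t)[0]
    A=min(S,key=lambda q:np.hypot(*(np.array(q)-a)));Bq=min(T,key=lambda q:np.hypot(*(np.array(q)-b)))
    X,e=tri(A,s,Bq,t); print(i+1,nm,a,np.array(A),b,np.array(Bq),"rackxyz",R.T@(X-o),"err",e)
E
```

```text
[0.6032 0.2994 0.0733] 0.008341769001305854 [ 0.6788 -0.1869  0.0864] 0.004781019253683153 0.4923693788267274
rack [0.641  0.0563 0.    ] yaw 8.839782932948395
1 mid [215.2762 200.6942] [213.5 198. ] [281.3719 178.123 ] [285.7 177.9] rackxyz [-0.0274 -0.1765  0.0961] err 0.0026476548267346436
1 pocket [210.0593 220.8405] [207.  219.1] [278.1966 170.4018] [278.  170.1] rackxyz [ 0.0022 -0.1701  0.0555] err 0.007223158218345543
2 mid [255.8008 216.9924] [253.2 218.3] [233.4841 186.7877] [238.9 184.9] rackxyz [-0.0238 -0.0661  0.086 ] err 0.006693573180641609
2 pocket [249.8464 238.1686] [247.1 237.6] [232.2232 178.6942] [232.7 176.2] rackxyz [ 0.0054 -0.0588  0.0544] err 0.0012664084042886671
3 mid [301.5235 235.3812] [296.5 228.9] [185.2841 195.5088] [185.7 193.5] rackxyz [-0.0212  0.0493  0.1101] err 0.0068894263865674965
3 pocket [294.6799 257.6946] [291.6 258. ] [185.9622 187.0384] [191.  181.4] rackxyz [0.0084 0.0468 0.0517] err 0.011299330042348298
4 mid [353.513  256.2903] [349.8 256.3] [136.7689 204.287 ] [139.6 200.3] rackxyz [-0.018   0.1612  0.0953] err 0.0031455534660156455
4 pocket [345.5849 279.8648] [341.5 280.4] [139.4109 195.435 ] [140.9 194.3] rackxyz [0.003  0.1629 0.0481] err 0.0034196876236599802
```

The eight detections of the "mid" class are four zinc-yellow brackets standing in the rack, two purple ones and two turquoise ones lying on the bench. The lying ones are look-alikes, which I'll leave alone.

Positions below are in the 1.5x scene picture, with the top picture agreeing:

| Pocket | Pixel | Arm points to | State |
|---|---|---|---|
| 1 | (318,285) | black cap | mirrored |
| 2 | (388,315) | green cap | right |
| 3 | (446,335) | black cap | mirrored |
| 4 | (535,372) | green cap | right |

Next I refine the rack pose and the bracket positions, and confirm in an enlarged crop.

```bash
cat > fit.py <<'E'
from h import *
from scipy.optimize import least_squares, minimize
np.set_printoptions(precision=4,suppress=True)
def Rz(a): return np.array([[np.cos(a),-np.sin(a),0],[np.sin(a),np.cos(a),0],[0,0,1]])
def r2w(P,p): return np.atleast_2d(P)@Rz(p[2]).T+[p[0],p[1],0]
def yellow(c):
    h=cv2.cvtColor(c["frame"],cv2.COLOR_RGB2HSV); return cv2.inRange(h,(14,110,60),(28,255,255))
def lpoly(s,y,h,up0=53):   # silhouette of a bracket (rack frame); s=+1 arm to +y
    out=[]
    for a,b,l,u in((-18,18,up0,100),(-18,44,76,100)):
        out.append(np.array([[ -.5*v*1e-3+.866*n*1e-3, y+s*w*1e-3, .05+.866*v*1e-3+.5*n*1e-3] for w in(a,b) for v in(l+h,u+h) for n in(-6,6)]))
    return out
def sil(c,p,s,y,h):
    m=np.zeros((384*4,512*4),np.uint8)
    for B in lpoly(s,y,h): cv2.fillConvexPoly(m,cv2.convexHull((proj(r2w(B,p),c)*4+1.5).round().astype(np.int32)),255)
    return cv2.resize(m,(512,384),interpolation=cv2.INTER_AREA)/255.
E
python3 - <<'E'
from fit import *
s=manip.camera("scene");t=manip.camera("top")
g=cv2.cvtColor(t["frame"],cv2.COLOR_RGB2GRAY)
roi=np.zeros_like(g);roi[130:240,95:335]=1
def cap(c,kind,near):
    h=cv2.cvtColor(c["frame"],cv2.COLOR_RGB2HSV)
    m=cv2.inRange(h,(45,90,40),(85,255,255)) if kind=="g" else cv2.inRange(h,(0,0,0),(180,255,32))
    n,l,st,ce=cv2.connectedComponentsWithStats(m)
    k=[i for i in range(1,n) if st[i,4]>25]; i=min(k,key=lambda i:np.hypot(*(ce[i]-near))); return ce[i],st[i].tolist()
obs=[]
for c,n,ng,nb in((s,"s",(385,288),(182,205)),(t,"t",(105,200),(313,161))):
    for kind,ne,sg in(("g",ng,1),("b",nb,-1)):
        ce,st=cap(c,kind,ne);print(n,kind,ce,st)
        obs.append((c,ce,[0,sg*.245,.072 if n=="s" else .078]))
# foot corners by line fit of dark/bright edge
m=((g<105)&(roi>0)).astype(np.uint8); m=cv2.morphologyEx(m,cv2.MORPH_CLOSE,np.ones((9,9)))
m=cv2.morphologyEx(m,cv2.MORPH_OPEN,np.ones((15,15)))
cn=max(cv2.findContours(m,0,1)[0],key=cv2.contourArea); r=cv2.minAreaRect(cn); print("foot rect",r)
q=cv2.boxPoints(r)
cor=[[a*.075,b*.27,.012] for a in(1,-1) for b in(1,-1)]
p0=[.641,.0563,np.radians(8.84)]
for P in cor:
    u=proj(r2w(P,p0),t)[0]; k=min(q,key=lambda v:np.hypot(*(v-u))); print("corner",u,k); obs.append((t,k,P))
f=lambda p:np.concatenate([proj(r2w(P,p),c)[0]-ce for c,ce,P in obs])
R=least_squares(f,p0,loss="soft_l1");p=R.x;print("rack",p[:2],np.degrees(p[2]));print(f(p).reshape(-1,2))
np.save("rack.npy",p)
for i,(y,sg) in enumerate(((-.168,-1),(-.056,1),(.056,-1),(.168,1))):
    for c,n in((s,"s"),(t,"t")):
        Y=yellow(c)/255.;best=[]
        for dy in np.arange(-12,12.1,1):
            for h in(0,8):
                M=sil(c,p,sg,y+dy*1e-3,h); D=cv2.dilate((sil(c,p,sg,y,4)>0).astype(np.uint8),np.ones((25,25)))
                D=Y if False else Y*D
                best.append((np.minimum(M,D).sum()/np.maximum(M,D).sum(),dy,h))
        print(i+1,n,[np.round(b,2).tolist() for b in sorted(best)[::-1][:3]])
save(s,"s1",(170,150,410,320),3.3)
E
```

```text
s g [382.7353 290.1898] [373, 280, 21, 22, 374]
s b [180.5098 204.3333] [176, 199, 10, 12, 102]
t g [107.0385 197.8901] [100, 191, 15, 15, 182]
t b [312.7299 161.2126] [306, 154, 14, 16, 174]
foot rect ((212.57156372070312, 187.15847778320312), (61.35594940185547, 223.60670471191406), 79.7431869506836)
corner [ 97.1988 174.6062] [ 97.0923 176.8785]
corner [311.6946 136.3248] [317.1257 137.063 ]
corner [106.3193 234.6372] [108.0174 237.254 ]
corner [323.3952 194.9979] [328.0508 197.4384]
rack [0.6427 0.0498] 8.649490397211435
[[ 0.4605 -2.1249]
 [ 1.5129 -2.4643]
 [-0.6569  1.1332]
 [ 1.2387  1.0988]
 [ 2.8167 -3.4123]
 [-2.691  -1.1561]
 [ 0.8405 -3.7544]
 [-2.0804 -2.838 ]]
1 s [[0.58, -8.0, 0.0], [0.58, -6.0, 0.0], [0.58, -4.0, 0.0]]
1 t [[0.64, -5.0, 0.0], [0.64, -4.0, 0.0], [0.63, -6.0, 0.0]]
2 s [[0.55, -3.0, 0.0], [0.55, -2.0, 0.0], [0.54, -1.0, 0.0]]
2 t [[0.54, 1.0, 0.0], [0.54, -1.0, 0.0], [0.54, 0.0, 0.0]]
3 s [[0.56, -8.0, 0.0], [0.56, -7.0, 0.0], [0.55, -5.0, 0.0]]
3 t [[0.63, -6.0, 0.0], [0.63, -5.0, 0.0], [0.62, -7.0, 0.0]]
4 s [[0.64, -2.0, 0.0], [0.64, -1.0, 0.0], [0.64, -3.0, 0.0]]
4 t [[0.57, -1.0, 0.0], [0.57, 2.0, 0.0], [0.57, -2.0, 0.0]]
```

View pics/s1.png

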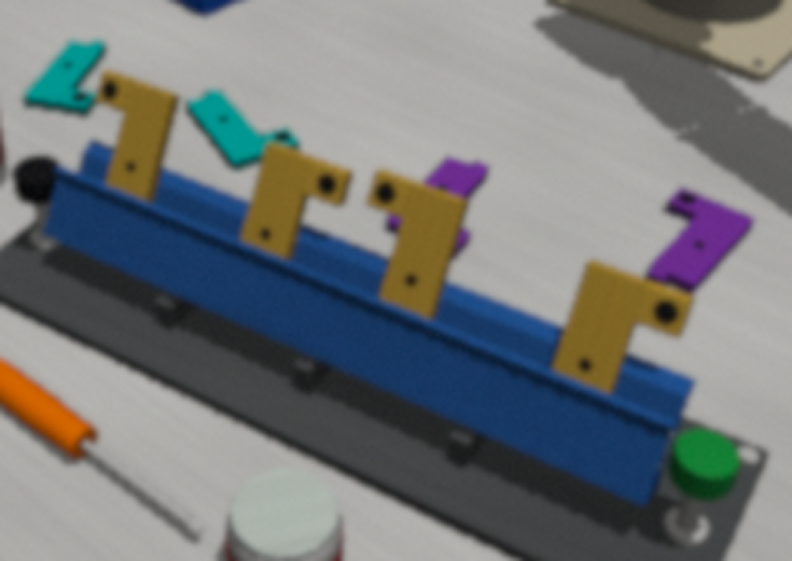

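The crop confirms it. Brackets 1 (crop 140,130) and 3 (crop 425,240) have their arms towards the black cap and stand proud; 2 and 4 point to green. I'll tighten the rack pose with sub-pixel foot edges and check it with an overlay.

```bash
cat > fit2.py <<'E'
from fit import *
from scipy.ndimage import map_coordinates
s=manip.camera("scene");t=manip.camera("top")
def gsc(c): return cv2.GaussianBlur(cv2.cvtColor(c["frame"],cv2.COLOR_RGB2GRAY).astype(float),(0,0),.8)
edges=[([.075,y,.012],[1,0,0]) for y in np.linspace(-.26,.26,40)]+[([-.075,y,.012],[-1,0,0]) for y in np.linspace(-.26,.26,40)]+\
 [([x,sg*.27,.012],[0,sg,0]) for sg in(1,-1) for x in np.linspace(-.065,.065,12)]
ss=np.arange(-6,6.01,.25)
def meas(c,p,rng):
    g=gsc(c);out=[]
    for P,n in edges:
        u=proj(r2w(P,p),c)[0];v=proj(r2w(np.array(P)+np.array(n)*.01,p),c)[0]-u;v/=np.linalg.norm(v)
        q=u[:,None]+v[:,None]*ss[abs(ss)<=rng]; I=map_coordinates(g,[q[1],q[0]],order=1,mode="nearest");d=np.gradient(I)
        k=d.argmax()
        if d[k]>3: out.append((c,P,v,q[:,k]))
    return out
p=np.load("rack.npy")
for it,rng in enumerate((6,6,4,3,3)):
    ob=meas(t,p,rng)+meas(s,p,rng)
    f=lambda p:np.array([(proj(r2w(P,p),c)[0]-q)@v for c,P,v,q in ob])
    p=least_squares(f,p,loss="soft_l1",f_scale=.5).x
    r=f(p);k=np.array([c is t for c,*_ in ob]);print(p[:2],np.degrees(p[2]),"top med|r|",np.median(abs(r[k])),k.sum(),"scene",np.median(abs(r[~k])),(~k).sum())
for cc,nm in((t,"top"),(s,"scene")):
    o=[x for x in ob if x[0] is cc]; print(nm,least_squares(lambda p:np.array([(proj(r2w(P,p),c)[0]-q)@v for c,P,v,q in o]),p,loss="soft_l1",f_scale=.5).x)
np.save("rack.npy",p)
def over(c,crop,k):
    f=cv2.resize(c["frame"][crop[1]:crop[3],crop[0]:crop[2],::-1],None,fx=k,fy=k,interpolation=cv2.INTER_CUBIC)
    pj=lambda P:((proj(r2w(P,p),c)-crop[:2]+.5)*k).round().astype(np.int32)
    cv2.polylines(f,[pj([[.075,.27,.012],[.075,-.27,.012],[-.075,-.27,.012],[-.075,.27,.012]])],True,(255,255,255),1)
    for y,sg in((-.168,-1),(-.056,1),(.056,-1),(.168,1)):
        h=8 if sg<0 else 0
        for n in(-6,6):
            cv2.polylines(f,[pj([[-.0005*v+.000866*n,y+sg*w*.001,.05+.000866*v+.0005*n] for w,v in np.array([(-18,0),(18,0),(18,76),(44,76),(44,100),(-18,100)])+[0,h]])],True,(0,0,255) if n<0 else (0,255,0),1)
    for sg in(1,-1):
        a=np.linspace(0,6.28,30);cv2.polylines(f,[pj(np.c_[.018*np.cos(a),sg*.245+.018*np.sin(a),0*a+.079])],True,(255,0,255),1)
    return f
a=over(t,(95,125,335,240),3.3);b=over(s,(160,150,420,330),3.05);w=min(a.shape[1],b.shape[1])
cv2.imwrite("pics/o1.png",a);cv2.imwrite("pics/o2.png",b)
E
python3 fit2.py
```

```text
[0.6374 0.049 ] 8.85825959587622 top med|r| 0.5705597390144654 104 scene 2.480976913484561 76
[0.6373 0.049 ] 8.856402053542425 top med|r| 0.4914805348226601 104 scene 2.5077775667533193 76
[0.6372 0.049 ] 8.872340346266144 top med|r| 0.48225509365781305 104 scene 2.5229611569728765 76
[0.6373 0.049 ] 8.884487501972725 top med|r| 0.49462884944402424 103 scene 2.4866374623692007 76
[0.6373 0.049 ] 8.871694283005247 top med|r| 0.49324337756616093 103 scene 2.4903557274009485 76
top [0.6361 0.0489 0.1557]
scene [0.6436 0.0508 0.156 ]
```

View pics/o1.png

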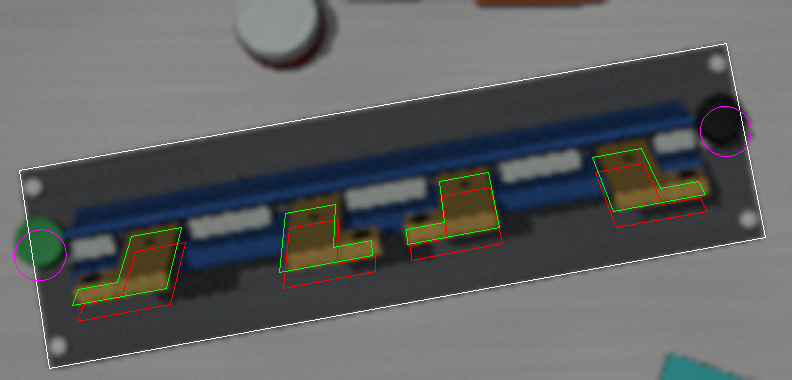

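View pics/o2.png

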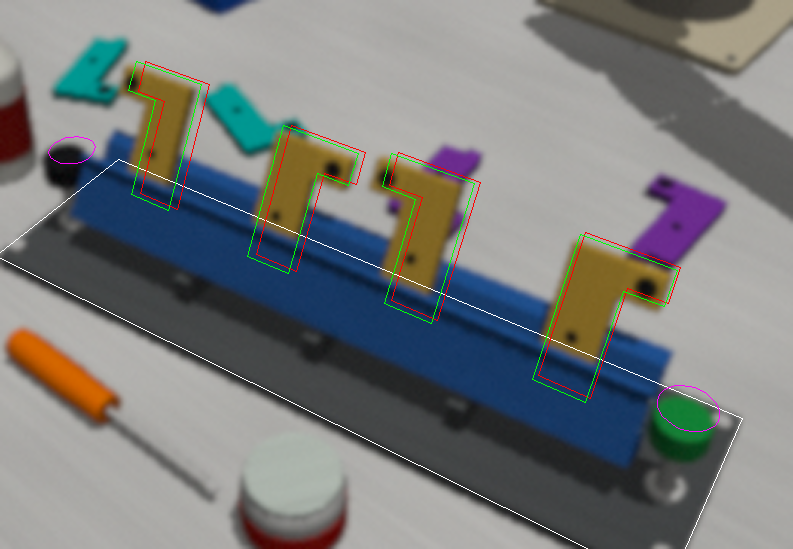

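The top overlay shows that the foot outline fits but the caps and brackets sit about 4 px (9 mm) towards +x. The foot is therefore not centred on the rack origin. I'll refit x and y from the caps and yellow silhouettes, keeping the yaw.

```bash
cat > fit3.py <<'E'
from fit import *
s=manip.camera("scene");t=manip.camera("top")
yaw=np.load("rack.npy")[2]
ob=[(s,(382.7,290.2),[0,.245,.0685]),(s,(180.5,204.3),[0,-.245,.0685]),(t,(107.0,197.9),[0,.245,.077]),(t,(312.7,161.2),[0,-.245,.077])]
f=lambda x:np.concatenate([proj(r2w(P,[x[0],x[1],yaw]),c)[0]-q for c,q,P in ob])
x=least_squares(f,[.645,.05]).x;p=np.array([x[0],x[1],yaw]);print("caps fit",p);print(f(x).reshape(-1,2))
# free brackets: per-bracket y and common dx by mask agreement (upper part only)
spec=[(-.168,-1),(-.056,1),(.056,-1),(.168,1)]
def full(c,y,sg,h,p,up0):
    m=np.zeros((384*4,512*4),np.uint8)
    for B in lpoly(sg,y,h,up0): cv2.fillConvexPoly(m,cv2.convexHull((proj(r2w(B,p),c)*4+1.5).round().astype(np.int32)),255)
    return cv2.resize(m,(512,384),interpolation=cv2.INTER_AREA)/255.
def ymask(c):
    h=cv2.cvtColor(c["frame"],cv2.COLOR_RGB2HSV); return cv2.inRange(h,(12,90,35),(32,255,255))/255.
Ys={id(c):ymask(c) for c in(s,t)}
for i,(y,sg) in enumerate(spec):
    for c,n,up0 in((s,"s",30),(t,"t",12)):
        W=cv2.dilate((full(c,y,sg,4,p,20)>0).astype(np.uint8),np.ones((23,23)));Y=Ys[id(c)]*W
        best=max((np.minimum(M,Y).sum()/np.maximum(M,Y).sum(),dx,dy) for dx in range(-6,7,2) for dy in range(-12,13,1)
          for M in [full(c,y+dy*1e-3,sg,8 if sg<0 else 0,[p[0]+dx*1e-3*np.cos(yaw),p[1]+dx*1e-3*np.sin(yaw),yaw],up0)])
        print(i+1,n,np.round(best,2))
np.save("rack.npy",p)
for l in("cleaner","grease_tin","screwdriver"):
    u=manip.pinpoint(s,l)[0]["at"];v=manip.pinpoint(t,l)[0]["at"]
    X,e=tri(u,s,v,t);print(l,X,e,"rack",Rz(yaw).T@(X-[p[0],p[1],0]))
E
python3 fit3.py
```

```text
caps fit [0.6461 0.0505 0.1548]
[[-0.1862  0.0652]
 [ 0.5481 -0.3228]
 [-0.73    0.1489]
 [ 0.7729 -0.5952]]
1 s [ 0.83  2.   -3.  ]
1 t [ 0.88  0.   -4.  ]
2 s [ 0.75 -2.   -2.  ]
2 t [ 0.82  0.   -1.  ]
3 s [ 0.81  2.   -6.  ]
3 t [ 0.87  0.   -7.  ]
4 s [ 0.87 -2.   -2.  ]
4 t [ 0.85  0.   -2.  ]Traceback (most recent call last):
  File "fit3.py", line 24, in <module>
    u=manip.pinpoint(s,l)[0]["at"];v=manip.pinpoint(t,l)[0]["at"]
                                     ~~~~~~~~~~~~~~~~~~~^^^
IndexError: list index out of range
```

The rack fit is now consistent in both views (IoU about 0.85): origin (0.646, 0.0505), yaw 8.87°. In the rack frame, bracket 3's mid is at y ≈ 49.5 mm, bracket 2's at -57.5 and bracket 1's at -171.5.

The tool stays vertical, so I will pinch across the row, over the 62 mm of arm plus stem. I then make a half turn about z and let the bracket pivot in the pads against the fence. First I widen the tight gap beside bracket 3 by centring its stem 10 mm to +y.

```bash
cat > go.py <<'E'
# usage: go.py "x,y,z,yaw" ...  TCP targets in rack frame (mm, deg tool-y minus rack-y) -> world deltas from now
import sys
from fit import *
p=np.load("rack.npy");o=manip.get_obs();q=o["ee_rot"]
from scipy.spatial.transform import Rotation as Ro
ty=Ro.from_quat(q).as_matrix()[:,1];yw=np.degrees(np.arctan2(ty[1],ty[0])-p[2])-90
yw=(yw+270)%360-270
pos=o["position"];loc=(Rz(p[2]).T@(pos-[p[0],p[1],0]))*1e3
print("t",round(o["clock"],2),"rack TCP",loc.round(1),"yaw",round(yw,2),"F(rack)",(Rz(p[2]).T@o["ft_force"]).round(1),"M",o["torque"].round(2),"open",round(o["grip_width"]*85.4,1),"j7",o["joint_pos"][6].round(2))
for a in sys.argv[1:]:
    v=np.array([float(x) for x in a.split(",")]);d=Rz(p[2])@(v[:3]-loc);print(a,"->",d.round(1).tolist(),round(v[3]-yw,1))
E
python3 go.py -- 2>/dev/null; python3 go.py " -19,60,200,0" " -19,60,90,0"
```

```text
t 1.8 rack TCP [-292.4  565.   231.3] yaw -34.47 F(rack) [-0.3  0.3 -0. ] M [ 0.07 -0.    0.  ] open 85.5 j7 -0.09
t 1.8 rack TCP [-292.4  565.   231.3] yaw -34.47 F(rack) [-0.3  0.3 -0. ] M [ 0.07 -0.    0.  ] open 85.5 j7 -0.09
 -19,60,200,0 -> [348.0, -456.8, -31.3] 34.5
 -19,60,90,0 -> [348.0, -456.8, -141.3] 34.5
```

Call:
jog_arm(translation=[[348,-457,-20],[348,-457,-20],[348,-457,-20],[348,-457,-20],[348,-457,-20],[348,-457,-20],[348,-457,-20],[348,-457,-20],[348,-457,-20],[348,-457,-20],[348,-457,-20],[348,-457,-20]], turn=[34.5,34.5,34.5,34.5,34.5,34.5,34.5,34.5,34.5,34.5,34.5,34.5], grip=85, grip_force=20)

```text
clock: 2.8
position: [0.5682, 0.1717, 0.2145]
ee_rot: [-0.078, 0.997, 0.0, 0.0]
ft_force: [1.5, 0.2, 0.9]
grip_width: 0.994
```

```bash
python3 go.py " -19,60,160,0" " -19,60,90,0"
```

```text
t 2.8 rack TCP [-58.3 131.8 214.5] yaw 0.04 F(rack) [ 1.6 -0.   0.9] M [-0.02 -0.    0.  ] open 84.9 j7 1.39
 -19,60,160,0 -> [49.9, -64.9, -54.5] -0.0
 -19,60,90,0 -> [49.9, -64.9, -124.5] -0.0
```

Call:
jog_arm(translation=[[25,-32,-20],[50,-65,-30],[50,-65,-55],[50,-65,-85],[50,-65,-105],[50,-65,-120],[50,-65,-124.5],[50,-65,-124.5]], turn=[0,0,0,0,0,0,0,0])

```text
clock: 3.47
position: [0.6175, 0.1066, 0.0889]
ee_rot: [-0.078, 0.997, -0.0, -0.001]
ft_force: [0.1, -0.3, 0.3]
grip_width: 1.001
```

```bash
python3 go.py " -19,60,90,0"
```

```text
t 3.47 rack TCP [-19.6  59.9  88.9] yaw 0.04 F(rack) [ 0.  -0.3  0.3] M [0.   0.07 0.01] open 85.4 j7 1.55
 -19,60,90,0 -> [0.6, 0.2, 1.1] -0.0
```

Call:
jog_arm(translation=[[0,0,1],[0,0,1],[0,0,1],[0,0,1],[0,0,1],[0,0,1],[0,0,1],[0,0,1]], turn=[0,0,0,0,0,0,0,0], grip=37)

```text
clock: 4.13
position: [0.6183, 0.1061, 0.0913]
ee_rot: [-0.077, 0.997, -0.0, 0.0]
ft_force: [-0.8, -1.4, 5.9]
grip_width: 0.44
```

```bash
python3 go.py " -19,60,90,0"; python3 - <<'E'
from h import *
s=manip.camera("scene");save(s,"s2",(170,130,410,310),3.3)
E
```

```text
t 4.13 rack TCP [-18.9  59.2  91.3] yaw 0.01 F(rack) [-1.1 -1.3  5.9] M [-0.67  0.17 -0.11] open 37.6 j7 1.55
 -19,60,90,0 -> [-0.2, 0.8, -1.3] -0.0
```

View pics/s2.png

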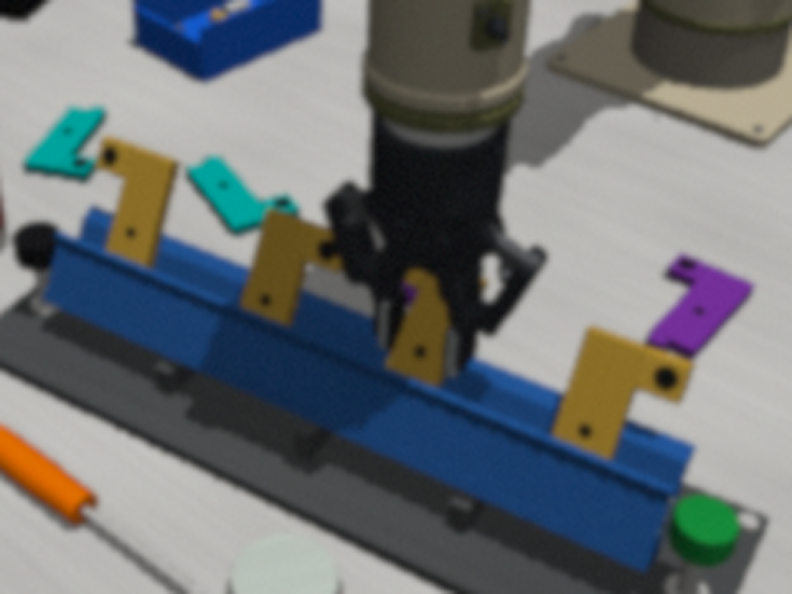

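The gripper has centred bracket 3's stem at y ≈ 59 mm (opening 37.6), and nothing else moved. Next I back out upward, shift to arm level and pinch across arm and stem.

```bash
python3 go.py " -19,59.3,165,0" " -48,46.3,165,0" " -48,46.3,107,0"
```

```text
t 4.18 rack TCP [-18.9  59.2  91.3] yaw 0.01 F(rack) [-0.4 -1.7  5.3] M [-0.75  0.15 -0.11] open 37.3 j7 1.55
 -19,59.3,165,0 -> [-0.1, 0.0, 73.7] -0.0
 -48,46.3,165,0 -> [-26.8, -17.3, 73.7] -0.0
 -48,46.3,107,0 -> [-26.8, -17.3, 15.7] -0.0
```

Call:
jog_arm(translation=[[0,0,0],[0,0,10],[0,0,40],[0,0,74],[0,0,74]], turn=[0,0,0,0,0], grip=50)

```text
clock: 4.6
position: [0.6213, 0.1068, 0.173]
ee_rot: [-0.077, 0.997, 0.001, 0.005]
ft_force: [1.4, 0.8, 1.8]
grip_width: 0.588
```

```bash
python3 go.py " -48,46.3,165,0" " -48,46.3,107,0"
```

```text
t 4.6 rack TCP [-15.7  59.5 173. ] yaw 0.01 F(rack) [1.5 0.6 1.8] M [-0.01 -0.06  0.04] open 50.2 j7 1.54
 -48,46.3,165,0 -> [-29.8, -18.0, -8.0] -0.0
 -48,46.3,107,0 -> [-29.8, -18.0, -66.0] -0.0
```

Call:
jog_arm(translation=[[-15,-9,0],[-30,-18,0],[-30,-18,0],[-30,-18,-20],[-30,-18,-45],[-30,-18,-60],[-30,-18,-66],[-30,-18,-66],[-30,-18,-66]], turn=[0,0,0,0,0,0,0,0,0], grip=73)

```text
clock: 5.35
position: [0.5918, 0.0892, 0.1077]
ee_rot: [-0.078, 0.997, 0.001, 0.005]
ft_force: [-1.0, -0.0, 0.7]
grip_width: 0.859
```

```bash
python3 go.py " -48,46.3,107,0"; python3 - <<'E'
from h import *
s=manip.camera("scene");save(s,"s3",(200,130,400,290),3.3)
E
```

```text
t 5.35 rack TCP [-47.7  46.6 107.7] yaw 0.02 F(rack) [-1.   0.1  0.7] M [0.02 0.09 0.01] open 73.4 j7 1.56
 -48,46.3,107,0 -> [-0.3, -0.3, -0.7] -0.0
```

View pics/s3.png

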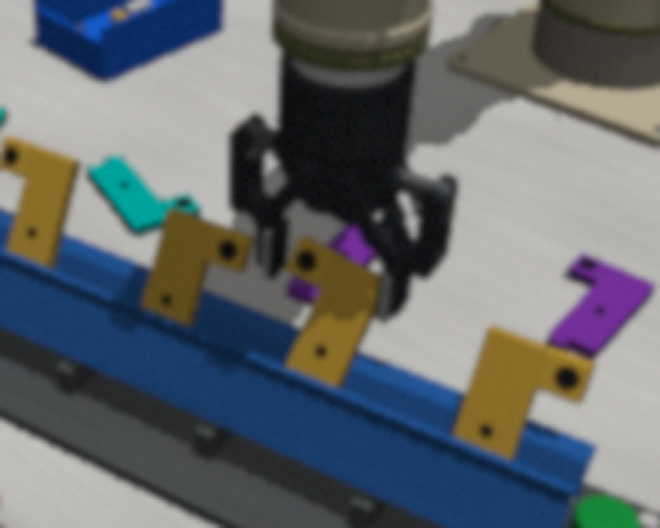

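The fingers straddle bracket 3 at arm level: left finger at crop (270,245), clear of bracket 2's arm, and right finger at (393,290). I'll close now and lift along the lean.

Call:
jog_arm(translation=[[0,0,0],[0,0,0],[0,0,0],[0,0,0],[0,0,0]], turn=[0,0,0,0,0], grip=50, grip_force=40)

```text
clock: 5.82
position: [0.5928, 0.0891, 0.1097]
ee_rot: [-0.077, 0.997, 0.001, 0.007]
ft_force: [-3.4, -1.1, 7.4]
grip_width: 0.727
```

```bash
python3 go.py " -58,46.6,125,0" " -88,46.6,177,0" " -118,46.6,250,0" " -118,46.6,250,-180"
```

```text
t 5.82 rack TCP [-46.7  46.4 109.7] yaw 0.0 F(rack) [-3.5 -0.5  7.4] M [-0.14  0.55  0.01] open 62.1 j7 1.56
 -58,46.6,125,0 -> [-11.2, -1.5, 15.3] -0.0
 -88,46.6,177,0 -> [-40.8, -6.1, 67.3] -0.0
 -118,46.6,250,0 -> [-70.5, -10.8, 140.3] -0.0
 -118,46.6,250,-180 -> [-70.5, -10.8, 140.3] -180.0
```

Call:
jog_arm(translation=[[-5,-0.8,8.7],[-12.4,-1.9,21.7],[-22.2,-3.5,39],[-32.1,-5,56.3],[-42,-6.5,73.6],[-55,-8.5,100],[-65,-10,130],[-70,-11,145],[-70,-11,145]], turn=[0,0,0,0,0,0,0,0,0])

```text
clock: 6.57
position: [0.5233, 0.0779, 0.2591]
ee_rot: [-0.077, 0.997, 0.002, 0.01]
ft_force: [0.7, 0.7, -3.9]
grip_width: 0.723
```

Call:
jog_arm(translation=[[0,0,0],[0,0,0],[0,0,0],[0,0,0],[0,0,0],[0,0,0],[0,0,0],[0,0,0],[0,0,0],[0,0,0],[0,0,0],[0,0,0]], turn=[-7,-14,-21,-28,-35,-42,-49,-56,-63,-70,-77,-84])

```text
clock: 7.57
position: [0.5228, 0.0778, 0.2577]
ee_rot: [0.612, 0.791, -0.006, 0.008]
ft_force: [-0.2, 0.4, -4.6]
grip_width: 0.726
```

```bash
python3 go.py " -118,46.6,250,-180"; python3 - <<'E'
from h import *
s=manip.camera("scene");save(s,"s4",(180,90,400,290),3)
E
```

```text
t 7.57 rack TCP [-117.6   46.   257.7] yaw -84.37 F(rack) [-0.2  0.5 -4.6] M [ 0.1   0.08 -0.  ] open 62.0 j7 0.03
 -118,46.6,250,-180 -> [-0.5, 0.6, -7.7] -95.6
```

View pics/s4.png

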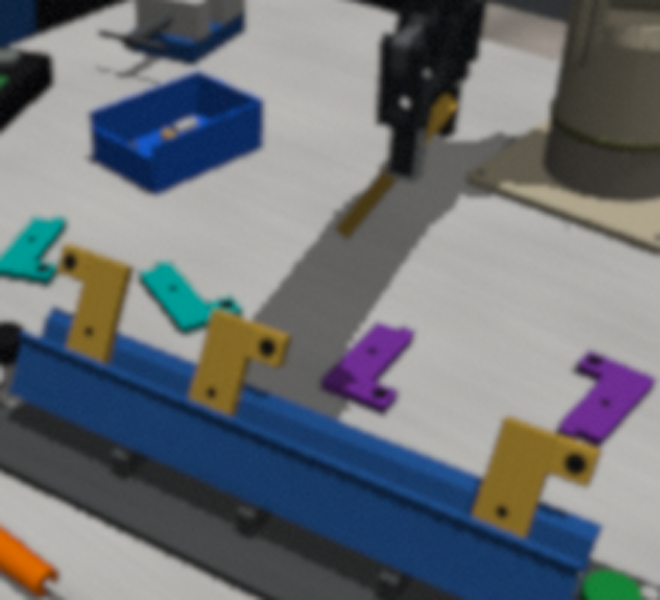

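Bracket 3 is firmly held (crop 430,130) and keeps its angle in the pads, weighing about 4.6 N. I finish the half turn and move over the channel mouth.

Call:
jog_arm(translation=[[0,0,0],[0,0,0],[0,0,0],[0,0,0],[0,0,0],[0,0,0],[0,0,0],[0,0,0],[0,0,0],[0,0,0],[0,0,0],[0,0,0]], turn=[-7,-14,-21,-28,-35,-42,-49,-56,-63,-70,-77,-84])

```text
clock: 8.62
position: [0.5225, 0.0777, 0.2565]
ee_rot: [0.985, 0.172, -0.01, 0.002]
ft_force: [0.4, -0.5, -3.6]
grip_width: 0.725
```

```bash
python3 go.py " 28,65,215,-180" " 28,65,144,-180"
```

```text
t 8.62 rack TCP [-117.9   45.9  256.5] yaw -169.07 F(rack) [ 0.3 -0.6 -3.6] M [ 0.02 -0.09  0.03] open 61.9 j7 -1.43
 28,65,215,-180 -> [141.2, 41.4, -41.5] -10.9
 28,65,144,-180 -> [141.2, 41.4, -112.5] -10.9
```

Call:
jog_arm(translation=[[35,10,0],[70,20,0],[105,31,-5],[135,40,-15],[141,41.5,-35],[141,41.5,-60],[141,41.5,-85],[141,41.5,-102],[141,41.5,-110],[141,41.5,-112],[141,41.5,-112]], turn=[-5.5,-10.9,-10.9,-10.9,-10.9,-10.9,-10.9,-10.9,-10.9,-10.9,-10.9], grip_force=25)

```text
clock: 9.53
position: [0.6634, 0.1191, 0.1443]
ee_rot: [0.997, 0.078, -0.011, 0.001]
ft_force: [0.4, 0.1, -3.1]
grip_width: 0.725
```

```bash
python3 go.py " 28,65,144,-180"; python3 - <<'E'
from h import *
s=manip.camera("scene");save(s,"s5",(200,120,400,290),3.3)
E
```

```text
t 9.53 rack TCP [ 27.7  65.1 144.3] yaw -179.91 F(rack) [ 0.4  0.  -3.1] M [ 0.05 -0.12 -0.01] open 61.9 j7 -1.54
 28,65,144,-180 -> [0.3, -0.1, -0.3] -0.1
```

View pics/s5.png

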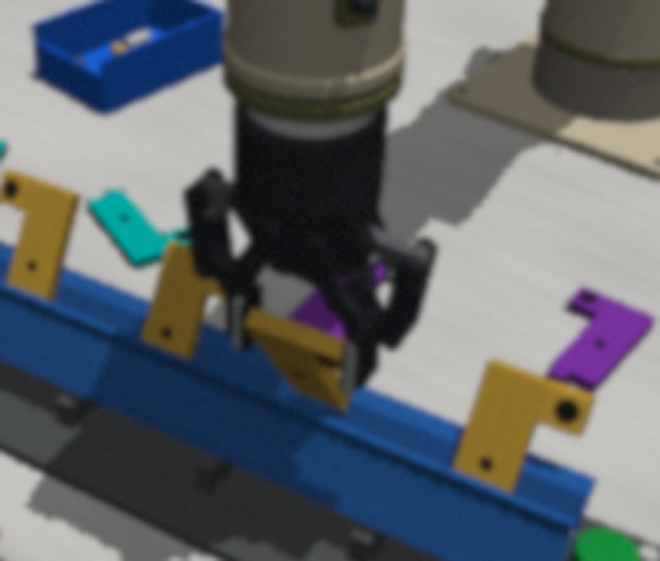

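The bracket leans towards the camera, its foot (crop 320,395) in the channel mouth and not touching. I now pivot it against the fence along an arc, checking force.

Call:
jog_arm(translation=[[-6,-0.9,3],[-12,-1.9,5.5],[-18,-2.8,8],[-24,-3.7,10],[-24,-3.7,10]], turn=[0,0,0,0,0])

```text
clock: 10.0
position: [0.639, 0.1153, 0.1565]
ee_rot: [0.997, 0.078, -0.01, 0.001]
ft_force: [0.0, -0.1, -4.7]
grip_width: 0.721
```

```bash
cat > chk.py <<'E'
from fit import *
# foot bottom/arm model check: project bracket for pose (TCP, theta) and compare with yellow mask IoU over theta
import sys
p=np.load("rack.npy");y0=float(sys.argv[1])
o=manip.get_obs();L=(Rz(p[2]).T@(o["position"]-[p[0],p[1],0]))*1e3
A=np.array([L[0]+1.3*float(sys.argv[2]),L[2]+23.4])
for cn in("scene","top"):
    c=manip.camera(cn);h=cv2.cvtColor(c["frame"],cv2.COLOR_RGB2HSV);Y=cv2.inRange(h,(12,90,35),(32,255,255))/255.
    res=[]
    for th in range(-45,46,5):
        a=np.radians(th);u=np.array([np.sin(a),np.cos(a)]);n=np.array([np.cos(a),-np.sin(a)])
        m=np.zeros((384,512),np.uint8)
        for w0,w1,l,t in((-18,18,-88,12),(-18,44,-12,12)):
            B=[[*(A+u*v+n*k*6),w+L[1]-13] for v in(l,t) for k in(-1,1) for w in(w0,w1)]
            B=np.array([[b[0],b[2],b[1]] for b in B])*1e-3
            cv2.fillConvexPoly(m,cv2.convexHull(proj(r2w(B,p),c).round().astype(np.int32)),1)
        res.append(((m*Y).sum()/m.sum(),th))
    print(cn,[(th,round(r,2)) for r,th in sorted(res)[::-1][:4]])
E
python3 go.py " -21,65,158,-180"; python3 chk.py 0 1
```

```text
t 10.0 rack TCP [  3.   65.2 156.5] yaw -179.92 F(rack) [ 0.  -0.1 -4.7] M [ 0.05 -0.15  0.04] open 61.5 j7 -1.55
 -21,65,158,-180 -> [-23.7, -3.9, 1.5] -0.1
scene [(40, np.float64(0.86)), (35, np.float64(0.86)), (45, np.float64(0.85)), (30, np.float64(0.76))]
top [(30, np.float64(0.35)), (35, np.float64(0.35)), (40, np.float64(0.33)), (25, np.float64(0.33))]
```

No contact force: the tongue rode over the fence's flare, so the mouth entry was too shallow. I back out, measure the held angle properly and go in deeper.

Call:
jog_arm(translation=[[0,0,10],[15,2.3,20],[32,5,20],[32,5,10],[32,5,10]], turn=[0,0,0,0,0])

```text
clock: 10.52
position: [0.6715, 0.1205, 0.1642]
ee_rot: [0.997, 0.078, -0.011, 0.001]
ft_force: [-0.7, 0.1, -4.4]
grip_width: 0.723
```

```bash
cat > ang.py <<'E'
# held bracket: fit lean th, and A offset (dx,dz) from TCP, by IoU with yellow mask in window without the neighbours
from fit import *
import itertools,sys
p=np.load("rack.npy");o=manip.get_obs();L=(Rz(p[2]).T@(o["position"]-[p[0],p[1],0]))*1e3
def boxes(A,y,th,s=1):
    a=np.radians(th);u=np.array([np.sin(a),np.cos(a)]);n=np.array([np.cos(a),-np.sin(a)]);out=[]
    for w0,w1,l,t in((-18,18,-88,12),(-18,44,-12,12),(2,16,-96,-88)):
        out.append(np.array([[(A+u*v+n*k*6)[0],y+s*w,(A+u*v+n*k*6)[1]] for v in(l,t) for k in(-1,1) for w in(w0,w1)])*1e-3)
    return out
def mask(c,bs):
    m=np.zeros((384*2,512*2),np.uint8)
    for B in bs: cv2.fillConvexPoly(m,cv2.convexHull((proj(r2w(B,p),c)*2+.5).round().astype(np.int32)),1)
    return cv2.resize(m*255,(512,384),interpolation=cv2.INTER_AREA)/255.
def run(ths,y,dxs=(0,),dzs=(23.4,),cams=("scene","top"),s=1,others=((-171.5,-1,104),(-57.5,1,88),(166,1,88))):
    for cn in cams:
        c=manip.camera(cn);h=cv2.cvtColor(c["frame"],cv2.COLOR_RGB2HSV);Y=cv2.inRange(h,(12,90,35),(32,255,255))/255.
        N=np.zeros((384,512))
        for yy,sg,U in others: N=np.maximum(N,mask(c,boxes(np.array([-.5*U,50+.866*U]),yy,-30,sg)))
        ok=cv2.dilate(N,np.ones((5,5)))==0
        W=np.zeros((384,512))
        for th in(-30,0,30): W=np.maximum(W,mask(c,boxes(np.array([L[0],L[2]+23.4]),y,th,s)))
        ok&=cv2.dilate(W,np.ones((15,15)))>0
        r=[]
        for th,dx,dz in itertools.product(ths,dxs,dzs):
            M=mask(c,boxes(np.array([L[0]+dx,L[2]+dz]),y,th,s))[ok];r.append((round(np.minimum(M,Y[ok]).sum()/np.maximum(M,Y[ok]).sum(),3),th,dx,dz))
        print(cn,sorted(r)[::-1][:5])
if __name__=="__main__": run(range(-45,50,5),L[1]-13,(-6,-3,0,3,6),(20,24,28))
E
python3 go.py " 28,65,160,-180" " 31,65,136,-180"; python3 ang.py
```

```text
t 10.52 rack TCP [ 35.9  65.3 164.2] yaw -179.91 F(rack) [-0.7  0.2 -4.4] M [ 0.04  0.13 -0.01] open 61.7 j7 -1.54
 28,65,160,-180 -> [-7.8, -1.5, -4.2] -0.1
 31,65,136,-180 -> [-4.8, -1.1, -28.2] -0.1
scene [(np.float64(0.812), 35, 6, 28), (np.float64(0.807), 35, 3, 24), (np.float64(0.801), 35, -3, 20), (np.float64(0.783), 35, 0, 24), (np.float64(0.767), 35, 0, 20)]
top [(np.float64(0.467), 25, -6, 24), (np.float64(0.467), 25, -6, 20), (np.float64(0.464), 25, -6, 28), (np.float64(0.451), 30, -6, 24), (np.float64(0.451), 30, -6, 20)]
```

Call:
jog_arm(translation=[[-0.5,0,-12],[-0.5,0,-22],[-0.5,0,-28],[-0.5,0,-31],[-0.5,0,-31]], turn=[0,0,0,0,0])

```text
clock: 11.03
position: [0.6696, 0.1203, 0.133]
ee_rot: [0.997, 0.078, -0.012, 0.001]
ft_force: [-2.1, 0.5, -3.8]
grip_width: 0.719
```

```bash
python3 go.py " 25,65,133,-180"
```

```text
t 11.03 rack TCP [ 34.   65.3 133. ] yaw -179.92 F(rack) [-2.   0.8 -3.8] M [-0.    0.39  0.01] open 61.4 j7 -1.53
 25,65,133,-180 -> [-8.9, -1.7, 0.0] -0.1
```

Call:
jog_arm(translation=[[-4,-0.6,0],[-8,-1.2,1],[-12,-1.9,2.5],[-12,-1.9,2.5]], turn=[0,0,0,0])

```text
clock: 11.37
position: [0.6589, 0.1188, 0.1378]
ee_rot: [0.997, 0.078, -0.009, 0.001]
ft_force: [5.2, 2.0, 2.7]
grip_width: 0.726
```

```bash
python3 go.py " 10,65,140,-180"; python3 - <<'E'
from ang import *
run(range(0,45,3),L[1]-13,(-3,0,3),(22,25),("scene",))
E
```

```text
t 11.37 rack TCP [ 23.3  65.5 137.8] yaw -179.91 F(rack) [5.4 1.1 2.7] M [ 0.41 -1.28 -0.02] open 62.0 j7 -1.54
 10,65,140,-180 -> [-13.0, -2.6, 2.2] -0.1
scene [(np.float64(0.825), 30, 3, 25), (np.float64(0.812), 30, 0, 22), (np.float64(0.779), 30, 0, 25), (np.float64(0.776), 27, 0, 25), (np.float64(0.774), 33, 3, 25)]
```

Contact with the fence is felt (5.4 N) and the lean is decreasing. I continue the arc.

Call:
jog_arm(translation=[[-5,-0.8,2],[-10,-1.6,4],[-15,-2.3,5.5],[-20,-3.1,7],[-25,-3.9,8.5],[-30.5,-4.8,9.5],[-30.5,-4.8,9.5]], turn=[0,0,0,0,0,0,0])

```text
clock: 12.0
position: [0.6274, 0.1137, 0.147]
ee_rot: [0.997, 0.078, -0.01, 0.001]
ft_force: [1.7, 0.6, -1.6]
grip_width: 0.724
```

```bash
python3 go.py " -24,65,150,-180"; python3 - <<'E'
from ang import *
run(range(-15,45,3),L[1]-13,(-3,0,3),(22,25),("scene",))
E
```

```text
t 12.0 rack TCP [ -8.7  65.3 147. ] yaw -179.92 F(rack) [ 1.8  0.4 -1.6] M [ 0.32 -0.47  0.02] open 61.8 j7 -1.55
 -24,65,150,-180 -> [-15.0, -2.7, 3.0] -0.1
scene [(np.float64(0.818), 9, 3, 25), (np.float64(0.811), 9, 3, 22), (np.float64(0.806), 6, 3, 25), (np.float64(0.804), 12, 3, 22), (np.float64(0.8), 9, 0, 22)]
```

Call:
jog_arm(translation=[[-5,-0.8,0.5],[-10,-1.5,1],[-15,-2.3,1],[-21,-3.2,0.5],[-27,-4.2,0],[-33,-5.1,-1],[-39,-6.1,-2.5],[-45,-7,-4.5],[-51,-8,-6.5],[-56,-8.7,-8.5],[-56,-8.7,-8.5]], turn=[0,0,0,0,0,0,0,0,0,0,0])

```text
clock: 12.97
position: [0.5707, 0.1047, 0.138]
ee_rot: [0.997, 0.078, -0.01, 0.001]
ft_force: [1.2, 1.3, -1.7]
grip_width: 0.718
```

```bash
python3 go.py " -65,65,137,-180"; python3 - <<'E'
from ang import *
run(range(-45,15,3),L[1]-13,(-3,0,3),(22,25),("scene",))
E
```

```text
t 12.97 rack TCP [-66.1  65.2 138. ] yaw -179.92 F(rack) [ 1.4  1.1 -1.7] M [ 0.34 -0.47  0.05] open 61.3 j7 -1.58
 -65,65,137,-180 -> [1.1, -0.0, -1.0] -0.1
scene [(np.float64(0.828), -30, 3, 25), (np.float64(0.824), -36, 3, 22), (np.float64(0.823), -30, 3, 22), (np.float64(0.823), -36, 3, 25), (np.float64(0.822), -27, 3, 25)]
```

The bracket now leans -29° along the fence line with small forces. I slide it down the lean towards the floor.

Call:
jog_arm(translation=[[2.5,0.4,-4.3],[5,0.8,-8.7],[7.4,1.2,-13],[9.9,1.5,-17.3],[12,1.9,-21],[13.8,2.2,-24.2],[13.8,2.2,-24.2]], turn=[0,0,0,0,0,0,0])

```text
clock: 13.6
position: [0.5851, 0.1069, 0.113]
ee_rot: [0.997, 0.078, -0.011, 0.001]
ft_force: [2.4, -0.3, -3.0]
grip_width: 0.72
```

```bash
python3 go.py " -50,65,108.6,-180"
```

```text
t 13.6 rack TCP [-51.5  65.1 113. ] yaw -179.92 F(rack) [ 2.4 -0.7 -3. ] M [ 0.12 -0.73 -0.01] open 61.5 j7 -1.56
 -50,65,108.6,-180 -> [1.6, 0.1, -4.4] -0.1
```

Call:
jog_arm(translation=[[1,0.15,-1.7],[2,0.3,-3.5],[3,0.5,-5.2],[3,0.5,-5.2]], turn=[0,0,0,0])

```text
clock: 13.93
position: [0.5881, 0.1079, 0.1075]
ee_rot: [0.997, 0.078, -0.011, 0.001]
ft_force: [2.2, 2.7, -4.3]
grip_width: 0.722
```

```bash
python3 go.py " -50,65,108.6,-180"
```

```text
t 13.93 rack TCP [-48.4  65.6 107.5] yaw -179.89 F(rack) [ 2.6  2.4 -4.3] M [ 0.57 -0.62  0.05] open 61.7 j7 -1.56
 -50,65,108.6,-180 -> [-1.5, -0.9, 1.1] -0.1
```

Call:
jog_arm(translation=[[0.7,0.1,-1.2],[1.5,0.2,-2.6],[1.5,0.2,-2.6]], turn=[0,0,0])

```text
clock: 14.18
position: [0.5897, 0.1081, 0.1047]
ee_rot: [0.997, 0.078, -0.011, 0.001]
ft_force: [2.6, 1.5, -2.8]
grip_width: 0.723
```

```bash
python3 go.py " -46,65,101.7,-180"
```

```text
t 14.18 rack TCP [-46.8  65.7 104.7] yaw -179.89 F(rack) [ 2.8  1.1 -2.8] M [ 0.49 -0.65  0.  ] open 61.8 j7 -1.55
 -46,65,101.7,-180 -> [0.9, -0.5, -3.0] -0.1
```

Call:
jog_arm(translation=[[0.6,0.1,-1],[1.2,0.2,-2],[1.2,0.2,-2]], turn=[0,0,0])

```text
clock: 14.43
position: [0.5905, 0.1085, 0.1041]
ee_rot: [0.997, 0.078, -0.011, 0.0]
ft_force: [-8.7, 1.0, 13.9]
grip_width: 0.72
```

```bash
python3 go.py " -46,65,101.7,-180"
```

```text
t 14.43 rack TCP [-46.   65.8 104.1] yaw -179.9 F(rack) [-8.4  2.4 13.9] M [-0.02  1.62 -0.11] open 61.5 j7 -1.55
 -46,65,101.7,-180 -> [0.1, -0.8, -2.4] -0.1
```

The floor is felt (18 N up the lean). I now feel along the row with light pressure.

Call:
jog_arm(translation=[[0.1,0.5,-0.4],[-0.1,1,-0.4],[-0.2,2,-0.4],[-0.3,3,-0.4],[-0.3,3,-0.4]], turn=[0,0,0,0,0])

```text
clock: 14.85
position: [0.5903, 0.1091, 0.1041]
ee_rot: [0.997, 0.077, -0.011, 0.002]
ft_force: [-2.8, -4.9, 6.7]
grip_width: 0.722
```

```bash
python3 go.py " -46,70,104,-180"
```

```text
t 14.85 rack TCP [-46.   66.5 104.1] yaw -180.03 F(rack) [-3.5 -4.4  6.7] M [-1.69  0.41 -0.37] open 61.6 j7 -1.56
 -46,70,104,-180 -> [-0.5, 3.5, -0.1] 0.0
```

Call:
jog_arm(translation=[[0,1.5,-0.3],[-0.2,3,-0.3],[-0.4,4.5,-0.3],[-0.4,4.5,-0.3]], turn=[0,0,0,0])

```text
clock: 15.18
position: [0.59, 0.1112, 0.1041]
ee_rot: [0.997, 0.076, -0.011, 0.003]
ft_force: [-2.0, -5.3, 5.5]
grip_width: 0.719
```

```bash
python3 go.py " -46,70,104,-180"; python3 - <<'E'
from ang import *
run(range(-39,-20,3),L[1]-13,(0,2,4),(20,22,24,26,28),("scene",))
E
```

```text
t 15.18 rack TCP [-46.   68.6 104.1] yaw -180.16 F(rack) [-2.8 -5.   5.5] M [-1.73  0.28 -0.34] open 61.4 j7 -1.57
 -46,70,104,-180 -> [-0.2, 1.4, -0.1] 0.2
scene [(np.float64(0.59), -21, 4, 24), (np.float64(0.59), -27, 4, 26), (np.float64(0.589), -21, 4, 28), (np.float64(0.589), -24, 4, 28), (np.float64(0.589), -24, 4, 26)]
```

Call:
jog_arm(translation=[[-0.2,1.5,-0.4],[-0.4,3,-0.4],[-0.6,4.5,-0.4],[-0.6,4.5,-0.4]], turn=[0,0,0,0])

```text
clock: 15.57
position: [0.5898, 0.1126, 0.104]
ee_rot: [0.997, 0.075, -0.012, 0.005]
ft_force: [-1.8, -8.3, 5.9]
grip_width: 0.725
```

```bash
python3 go.py " -46,70,104,-180"
```

```text
t 15.57 rack TCP [-46.   70.1 104. ] yaw -180.32 F(rack) [-3.1 -7.9  5.9] M [-2.12  0.21 -0.33] open 61.9 j7 -1.58
 -46,70,104,-180 -> [0.1, -0.1, -0.0] 0.3
```

```bash
cat > hole.py <<'E'
from fit import *
import sys
p=np.load("rack.npy")
def solve(c,uv):  # pixel -> (y, u) on the front face n=+6 of a plate lying on the lean axis
    f=lambda v:proj(r2w([-.5*v[1]+.866*.006,v[0],.05+.866*v[1]+.5*.006],p),c)[0]-uv
    return least_squares(f,[0,.05]).x*1e3
def dot(c,y,u0,w=5):
    k=proj(r2w([-.5*u0+.0052,y,.05+.866*u0+.003],p),c)[0]
    g=cv2.resize(cv2.GaussianBlur(c["frame"].astype(np.float32).sum(2),(0,0),.7),None,fx=4,fy=4,interpolation=cv2.INTER_CUBIC)
    x0,y0=((k-w)*4).astype(int);r=g[y0:y0+8*w,x0:x0+8*w];k=cv2.morphologyEx(r,cv2.MORPH_BLACKHAT,np.ones((21,21)));i=np.unravel_index(k.argmax(),k.shape)
    return np.array([(x0+i[1]+.5)/4-.5,(y0+i[0]+.5)/4-.5]),k.max()
if __name__=="__main__":
    c=manip.camera("scene")
    for n,uv in(("b2 s1",(250.3,220.6)),("b3 s1 proud",(294.5,235.2)),("b4 s1",(347.3,280.6-0))): print(n,solve(c,np.array(uv)))
    for n,y in(("b1",-.1715),("b2",-.0575),("b3",float(sys.argv[1])),("b4",.166)):
        for u0 in(.045,.053):
            q,s=dot(c,y,u0);print(n,u0,q,s.round(0),"y,u",solve(c,q).round(1))
    save(c,"s6",(230,150,390,270),4.5)
E
python3 hole.py .057
```

```text
b2 s1 [-55.2162  42.1751]
b3 s1 proud [51.2811 49.0602]
b4 s1 [179.6654   5.0726]
b1 0.045 [209.125 200.125] 98.0 y,u [-171.9   50.1]
b1 0.053 [209.125 200.125] 98.0 y,u [-171.9   50.1]
b2 0.045 [249.875 220.625] 82.0 y,u [-56.2  41.8]
b2 0.053 [249.875 219.875] 79.0 y,u [-56.7  43.3]
b3 0.045 [295.125 239.375] 95.0 y,u [55.2 41.4]
b3 0.053 [295.125 238.625] 83.0 y,u [54.7 42.9]
b4 0.045 [346.875 260.125] 144.0 y,u [166.8  42.3]
b4 0.053 [346.625 259.125] 124.0 y,u [165.7  43.9]
```

View pics/s6.png

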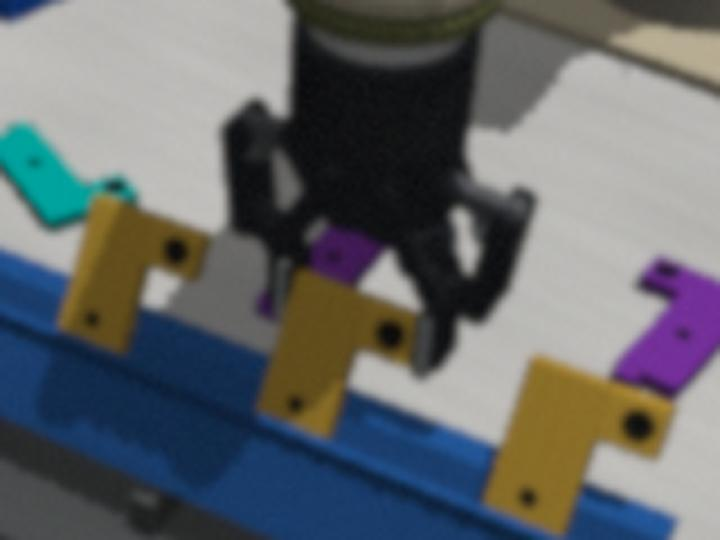

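The hole marks read u ≈ 42 for bracket 3, the same as the seated brackets 2 and 4, against 50 for proud bracket 1. Bracket 3 is home with its arm towards green; the picture shows it at (310,350) beside its like-standing neighbours. I relax the side push, open and retreat up.

Call:
jog_arm(translation=[[0.2,-1.5,0],[0.3,-2.5,0.2],[0.3,-2.5,0.2]], turn=[0,0.2,0.3])

```text
clock: 15.87
position: [0.5901, 0.1102, 0.1041]
ee_rot: [0.997, 0.077, -0.012, 0.004]
ft_force: [-1.0, 0.3, 1.9]
grip_width: 0.721
```

Call:
jog_arm(translation=[[0,0,0],[0,0,0],[0,0,0],[0,0,0]], turn=[0,0,0,0], grip=73)

```text
clock: 16.2
position: [0.5899, 0.1102, 0.104]
ee_rot: [0.997, 0.077, -0.012, 0.005]
ft_force: [0.0, 0.3, 0.8]
grip_width: 0.852
```

Call:
jog_arm(translation=[[0,0,8],[0,0,30],[0,0,65],[0,0,100],[0,0,110]], turn=[0,0,0,0,0])

```text
clock: 16.62
position: [0.592, 0.1102, 0.2202]
ee_rot: [0.997, 0.077, -0.008, 0.004]
ft_force: [0.5, -0.4, 0.5]
grip_width: 0.852
```

```bash
python3 hole.py .055; python3 go.py " -48,-184.5,215,-180" " -48,-184.5,109,-180"
```

```text
b2 s1 [-55.2162  42.1751]
b3 s1 proud [51.2811 49.0602]
b4 s1 [179.6654   5.0726]
b1 0.045 [209.125 200.125] 98.0 y,u [-171.9   50.1]
b1 0.053 [209.125 200.125] 98.0 y,u [-171.9   50.1]
b2 0.045 [249.875 220.375] 81.0 y,u [-56.4  42.3]
b2 0.053 [249.875 219.875] 80.0 y,u [-56.7  43.3]
b3 0.045 [294.875 238.625] 131.0 y,u [54.2 42.7]
b3 0.053 [294.875 238.375] 130.0 y,u [54.  43.1]
b4 0.045 [346.875 260.125] 145.0 y,u [166.8  42.3]
b4 0.053 [346.625 259.125] 124.0 y,u [165.7  43.9]
t 16.67 rack TCP [-44.   67.5 220.1] yaw -180.02 F(rack) [0.1 0.3 1.7] M [ 0.06 -0.05 -0.  ] open 73.0 j7 -1.59
 -48,-184.5,215,-180 -> [34.9, -249.6, -5.1] 0.0
 -48,-184.5,109,-180 -> [34.9, -249.6, -111.1] 0.0
```

Bracket 3 stays home after release. Now bracket 1.

Call:
jog_arm(translation=[[5,-40,0],[10,-80,0],[16,-120,0],[22,-160,0],[28,-200,0],[33,-235,0],[35,-249.5,0],[35,-249.5,0],[35,-249.5,-20],[35,-249.5,-30]], turn=[0,0,0,0,0,0,0,0,0,0], grip=76)

```text
clock: 17.5
position: [0.6269, -0.1383, 0.1887]
ee_rot: [0.997, 0.077, -0.008, 0.003]
ft_force: [-0.4, -0.2, 0.3]
grip_width: 0.886
```

```bash
python3 go.py " -47,-184.5,109,-180"
```

```text
t 17.5 rack TCP [ -48.  -183.6  188.7] yaw -180.0 F(rack) [-0.4 -0.2  0.3] M [ 0.1  -0.02  0.05] open 75.7 j7 -1.13
 -47,-184.5,109,-180 -> [1.2, -0.8, -79.7] -0.0
```

Call:
jog_arm(translation=[[1,-1,-25],[1,-1,-50],[1,-1,-68],[1,-1,-77],[1,-1,-79.5],[1,-1,-79.5]], turn=[0,0,0,0,0,0])

```text
clock: 18.0
position: [0.6278, -0.1386, 0.109]
ee_rot: [0.997, 0.078, -0.009, 0.003]
ft_force: [0.0, -0.5, -0.8]
grip_width: 0.889
```

Call:
jog_arm(translation=[[0,0,0],[0,0,0],[0,0,0],[0,0,0],[0,0,0]], turn=[0,0,0,0,0], grip=50, grip_force=40)

```text
clock: 18.42
position: [0.6285, -0.1384, 0.1106]
ee_rot: [0.997, 0.078, -0.007, 0.003]
ft_force: [-3.1, 2.0, 7.0]
grip_width: 0.713
```

```bash
python3 go.py " -57,-184.5,126,-180"
```

```text
t 18.42 rack TCP [ -46.4 -183.9  110.6] yaw -179.93 F(rack) [-2.8  2.5  7. ] M [0.38 0.5  0.09] open 60.9 j7 -1.11
 -57,-184.5,126,-180 -> [-10.3, -2.2, 15.4] -0.1
```

Call:
jog_arm(translation=[[-5,-0.8,8.7],[-12.4,-1.9,21.7],[-22.2,-3.5,39],[-32.1,-5,56.3],[-42,-6.5,73.6],[-55,-8.5,100],[-65,-10,130],[-70,-11,145],[-70,-11,145]], turn=[0,0,0,0,0,0,0,0,0])

```text
clock: 19.17
position: [0.5587, -0.1509, 0.2603]
ee_rot: [0.997, 0.077, -0.004, 0.003]
ft_force: [0.6, -0.3, -2.1]
grip_width: 0.717
```

Call:
jog_arm(translation=[[0,0,0],[0,0,0],[0,0,0],[0,0,0],[0,0,0],[0,0,0],[0,0,0],[0,0,0],[0,0,0],[0,0,0],[0,0,0],[0,0,0]], turn=[7,14,21,28,35,42,49,56,63,70,77,84])

```text
clock: 20.17
position: [0.5583, -0.1508, 0.2591]
ee_rot: [0.687, 0.726, -0.001, 0.005]
ft_force: [-0.8, 0.2, -3.9]
grip_width: 0.718
```

Call:
jog_arm(translation=[[0,0,0],[0,0,0],[0,0,0],[0,0,0],[0,0,0],[0,0,0],[0,0,0],[0,0,0],[0,0,0],[0,0,0],[0,0,0],[0,0,0]], turn=[7,14,21,28,35,42,49,56,63,70,77,84])

```text
clock: 21.17
position: [0.5578, -0.1507, 0.2579]
ee_rot: [0.022, 1.0, 0.002, 0.004]
ft_force: [0.3, 0.9, -2.9]
grip_width: 0.716
```

```bash
python3 go.py " 36,-158,215,0" " 36,-158,165,0"
```

```text
t 21.17 rack TCP [-118.2 -185.2  257.9] yaw -11.35 F(rack) [ 0.5  0.9 -2.9] M [0.02 0.   0.02] open 61.2 j7 1.75
 36,-158,215,0 -> [148.2, 50.6, -42.9] 11.3
 36,-158,165,0 -> [148.2, 50.6, -92.9] 11.3
```

Call:
jog_arm(translation=[[35,12,0],[70,24,0],[105,36,-5],[135,46,-15],[148,50.5,-35],[148,50.5,-60],[148,50.5,-80],[148,50.5,-92],[148,50.5,-93]], turn=[5.5,11.3,11.3,11.3,11.3,11.3,11.3,11.3,11.3], grip_force=25)

```text
clock: 21.92
position: [0.7039, -0.1, 0.1606]
ee_rot: [-0.077, 0.997, 0.003, 0.0]
ft_force: [-1.1, 0.1, -3.0]
grip_width: 0.719
```

```bash
python3 go.py " 34.5,-158,133,0"; python3 - <<'E'
import ang
from ang import *
run(range(15,50,3),L[1]-13,(-3,0,3),(20,24,28),("scene",),others=((-57.5,1,88),(54,1,88),(166,1,88)))
E
```

```text
t 21.92 rack TCP [  34.  -157.6  160.6] yaw -0.05 F(rack) [-1.1  0.2 -3. ] M [-0.02 -0.01  0.01] open 61.4 j7 1.86
 34.5,-158,133,0 -> [0.6, -0.3, -27.6] 0.1
scene [(np.float64(0.647), 33, 3, 24), (np.float64(0.641), 33, 0, 24), (np.float64(0.633), 36, 3, 24), (np.float64(0.632), 33, 3, 28), (np.float64(0.623), 36, 0, 20)]
```

Same state as the first bracket (about 34°), so I repeat the same path.

Call:
jog_arm(translation=[[0.5,0,-10],[0.5,0,-20],[0.5,0,-25],[0.5,0,-27.5],[0.5,0,-27.5]], turn=[0,0,0,0,0])

```text
clock: 22.38
position: [0.7044, -0.1004, 0.135]
ee_rot: [-0.077, 0.997, 0.003, 0.001]
ft_force: [-4.6, -0.0, -3.3]
grip_width: 0.716
```

```bash
python3 go.py " 23.3,-158,137.8,0"
```

```text
t 22.38 rack TCP [  34.3 -158.1  135. ] yaw -0.08 F(rack) [-4.5  0.7 -3.3] M [-0.11  1.22 -0.04] open 61.2 j7 1.86
 23.3,-158,137.8,0 -> [-10.9, -1.6, 2.8] 0.1
```

Call:
jog_arm(translation=[[-4,-0.6,0],[-8,-1.2,0.5],[-12,-1.9,1.5],[-12,-1.9,1.5]], turn=[0,0,0,0])

```text
clock: 22.72
position: [0.6944, -0.1022, 0.1391]
ee_rot: [-0.077, 0.997, 0.003, 0.004]
ft_force: [5.4, 0.8, 1.7]
grip_width: 0.712
```

```bash
python3 go.py " -8.7,-158,147,0"; python3 - <<'E'
import ang
from ang import *
run(range(0,50,3),L[1]-13,(0,3),(22,25),("scene",),others=((-57.5,1,88),(54,1,88),(166,1,88)))
E
```

```text
t 22.72 rack TCP [  24.2 -158.4  139.1] yaw -0.06 F(rack) [ 5.4 -0.1  1.7] M [ 0.05 -1.42  0.02] open 60.8 j7 1.87
 -8.7,-158,147,0 -> [-32.6, -4.7, 7.9] 0.1
scene [(np.float64(0.705), 30, 3, 25), (np.float64(0.682), 30, 0, 22), (np.float64(0.676), 30, 3, 22), (np.float64(0.674), 27, 0, 25), (np.float64(0.663), 27, 3, 25)]
```

Fence contact is felt as before (5.4 N). Continuing the arc.

Call:
jog_arm(translation=[[-5,-0.8,2],[-10,-1.6,4],[-15,-2.3,5.5],[-20,-3.1,6.5],[-25,-3.9,7.5],[-32,-4.8,8.3],[-32,-4.8,8.3]], turn=[0,0,0,0,0,0,0])

```text
clock: 23.35
position: [0.6647, -0.107, 0.1507]
ee_rot: [-0.077, 0.997, 0.002, 0.008]
ft_force: [5.3, 1.4, 5.8]
grip_width: 0.718
```

```bash
python3 go.py " -66,-158,138,0"; python3 - <<'E'
import ang
from ang import *
run(range(-20,40,3),L[1]-13,(0,3),(22,25),("scene",),others=((-57.5,1,88),(54,1,88),(166,1,88)))
E
```

```text
t 23.35 rack TCP [  -5.9 -158.5  150.7] yaw -0.05 F(rack) [5.5 0.6 5.8] M [ 0.05 -1.44 -0.01] open 61.3 j7 1.88
 -66,-158,138,0 -> [-59.4, -8.8, -12.7] 0.0
scene [(np.float64(0.748), 13, 3, 25), (np.float64(0.739), 13, 3, 22), (np.float64(0.732), 10, 3, 25), (np.float64(0.725), 10, 3, 22), (np.float64(0.714), 10, 0, 25)]
```

Call:
jog_arm(translation=[[-5,-0.8,-0.5],[-10,-1.5,-1],[-15,-2.3,-1.5],[-21,-3.2,-2],[-27,-4.2,-3],[-33,-5.1,-4],[-39,-6.1,-5.5],[-45,-7,-7.5],[-52,-8,-9.5],[-59,-8.8,-12.5],[-59,-8.8,-12.5]], turn=[0,0,0,0,0,0,0,0,0,0,0])

```text
clock: 24.32
position: [0.6044, -0.1163, 0.1375]
ee_rot: [-0.077, 0.997, 0.002, 0.008]
ft_force: [3.1, 0.2, 2.1]
grip_width: 0.719
```

```bash
python3 go.py " -66,-158,138,0" " -51.5,-158,113,0"; python3 - <<'E'
import ang
from ang import *
run(range(-45,10,3),L[1]-13,(0,3),(22,25),("scene",),others=((-57.5,1,88),(54,1,88),(166,1,88)))
E
```

```text
t 24.32 rack TCP [ -66.9 -158.4  137.5] yaw -0.08 F(rack) [ 3.1 -0.2  2.1] M [-0.15 -1.05 -0.03] open 61.4 j7 1.89
 -66,-158,138,0 -> [0.8, 0.5, 0.5] 0.1
 -51.5,-158,113,0 -> [15.1, 2.8, -24.5] 0.1
scene [(np.float64(0.788), -30, 3, 25), (np.float64(0.78), -33, 0, 25), (np.float64(0.774), -27, 3, 25), (np.float64(0.774), -33, 3, 25), (np.float64(0.769), -36, 0, 25)]
```

Call:
jog_arm(translation=[[2.5,0.4,-4],[5,0.8,-8],[7.5,1.2,-12],[10,1.6,-16],[12,1.9,-20],[12,1.9,-20]], turn=[0,0,0,0,0,0])

```text
clock: 24.87
position: [0.617, -0.1139, 0.1162]
ee_rot: [-0.077, 0.997, 0.002, 0.007]
ft_force: [4.5, 0.5, -3.0]
grip_width: 0.719
```

```bash
python3 go.py " -50,-158,111,0"
```

```text
t 24.87 rack TCP [ -54.1 -158.   116.2] yaw -0.05 F(rack) [ 4.5 -0.2 -3. ] M [ 0.15 -1.07 -0.02] open 61.4 j7 1.89
 -50,-158,111,0 -> [4.0, 0.6, -5.2] 0.1
```

Call:
jog_arm(translation=[[1,0.15,-1.7],[2,0.3,-3.5],[3,0.5,-5],[3,0.5,-5]], turn=[0,0,0,0])

```text
clock: 25.2
position: [0.6201, -0.1134, 0.111]
ee_rot: [-0.077, 0.997, 0.002, 0.007]
ft_force: [4.1, 0.1, -2.5]
grip_width: 0.719
```

```bash
python3 go.py " -50,-158,111,0"
```

```text
t 25.2 rack TCP [ -50.9 -157.9  111. ] yaw -0.04 F(rack) [ 4.  -0.5 -2.5] M [ 0.12 -1.05 -0.04] open 61.4 j7 1.89
 -50,-158,111,0 -> [0.9, 0.0, 0.0] 0.0
```

Call:
jog_arm(translation=[[0.7,0.1,-1],[1.3,0.2,-2],[1.3,0.2,-2]], turn=[0,0,0])

```text
clock: 25.45
position: [0.6214, -0.1132, 0.1088]
ee_rot: [-0.077, 0.997, 0.002, 0.007]
ft_force: [3.1, 0.7, -1.2]
grip_width: 0.72
```

```bash
python3 go.py " -46,-158,104,0"; python3 hole.py .054 | grep -v s1; python3 - <<'E'
from hole import *
c=manip.camera("scene")
for y in(-.171,):
    for u in(.042,.05): q,s=dot(c,y,u);print(q,s,solve(c,q))
E
```

```text
t 25.45 rack TCP [ -49.6 -157.9  108.8] yaw -0.05 F(rack) [ 3.2  0.2 -1.2] M [ 0.12 -0.87  0.  ] open 61.5 j7 1.89
 -46,-158,104,0 -> [3.6, 0.5, -4.8] 0.0
b1 0.045 [207.875 199.625] 51.0 y,u [-175.5   50.1]
b1 0.053 [207.875 199.625] 53.0 y,u [-175.5   50.1]
b2 0.045 [249.875 220.625] 112.0 y,u [-56.2  41.8]
b2 0.053 [249.875 219.875] 102.0 y,u [-56.7  43.3]
b3 0.045 [294.625 238.625] 128.0 y,u [53.7 42.5]
b3 0.053 [294.625 238.125] 123.0 y,u [53.4 43.4]
b4 0.045 [346.875 260.375] 139.0 y,u [166.9  41.8]
b4 0.053 [346.625 259.125] 118.0 y,u [165.7  43.9]
[203.125 207.875] 82.78992 [-182.7373   27.4282]
[207.875 199.375] 52.925766 [-175.7119   50.6587]
```

Call:
jog_arm(translation=[[0.5,0.1,-0.9],[1,0.15,-1.7],[1,0.15,-1.7]], turn=[0,0,0])

```text
clock: 25.8
position: [0.6222, -0.1131, 0.1079]
ee_rot: [-0.077, 0.997, 0.002, 0.007]
ft_force: [-2.2, 0.5, 8.6]
grip_width: 0.719
```

```bash
python3 go.py " -46,-158,104,0"
```

```text
t 25.8 rack TCP [ -48.8 -158.   107.9] yaw -0.06 F(rack) [-2.1  0.8  8.6] M [0.26 0.33 0.03] open 61.4 j7 1.89
 -46,-158,104,0 -> [2.8, 0.4, -3.9] 0.1
```

Floor contact 8 mm proud (hole mark u ≈ 50). I feel along the row towards +y with light pressure.

Call:
jog_arm(translation=[[0,1,-0.3],[-0.2,2,-0.4],[-0.4,3,-0.5],[-0.5,4,-0.6]], turn=[0,0,0,0])

```text
clock: 26.13
position: [0.6217, -0.1108, 0.1078]
ee_rot: [-0.076, 0.997, 0.001, 0.007]
ft_force: [-0.1, -5.0, 5.4]
grip_width: 0.719
```

```bash
python3 go.py " -46,-158,104,0"
```

```text
t 26.13 rack TCP [ -48.9 -155.6  107.8] yaw -0.15 F(rack) [-0.9 -4.9  5.4] M [-1.45 -0.29 -0.24] open 61.4 j7 1.89
 -46,-158,104,0 -> [3.2, -2.0, -3.8] 0.1
```

Call:
jog_arm(translation=[[0,1,-0.4],[-0.2,2,-0.5],[-0.4,3,-0.6],[-0.5,4,-0.7]], turn=[0.1,0.1,0.1,0.1])

```text
clock: 26.47
position: [0.6214, -0.1061, 0.1068]
ee_rot: [-0.077, 0.997, 0.002, 0.007]
ft_force: [3.7, -3.1, 0.3]
grip_width: 0.715
```

```bash
python3 go.py " -46,-158,104,0"
```

```text
t 26.47 rack TCP [ -48.5 -150.9  106.8] yaw -0.02 F(rack) [ 3.2 -3.6  0.3] M [-1.33 -0.94 -0.22] open 61.1 j7 1.88
 -46,-158,104,0 -> [3.6, -6.6, -2.8] 0.0
```

Call:
jog_arm(translation=[[0.5,0,-0.9],[1,0,-1.8],[1.3,0,-2.4]], turn=[0,0,0])

```text
clock: 26.72
position: [0.6228, -0.106, 0.1043]
ee_rot: [-0.077, 0.997, 0.002, 0.007]
ft_force: [2.1, -2.6, 3.1]
grip_width: 0.718
```

```bash
python3 go.py " -46,-158,104,0"; python3 - <<'E'
from hole import *
c=manip.camera("scene")
for y in(-.171,-.165):
    for u in(.042,.05): q,s=dot(c,y,u,4);print(q,s,solve(c,q))
E
```

```text
t 26.72 rack TCP [ -47.1 -151.1  104.3] yaw -0.02 F(rack) [ 1.6 -2.9  3.1] M [-0.69 -0.67 -0.09] open 61.4 j7 1.88
 -46,-158,104,0 -> [2.2, -6.7, -0.3] 0.0
[209.875 202.625] 53.8414 [-168.167    45.2746]
[209.875 202.625] 54.592163 [-168.167    45.2746]
[209.875 202.625] 53.8414 [-168.167    45.2746]
[209.875 202.625] 54.592163 [-168.167    45.2746]
```

The tongue has dropped into the notch (mark u = 45, going down). I lower it the rest.

Call:
jog_arm(translation=[[0.6,-0.2,-1],[1.2,-0.3,-2],[1.8,-0.4,-3.1],[1.8,-0.4,-3.1]], turn=[0,0,0,0])

```text
clock: 27.1
position: [0.6245, -0.1059, 0.1011]
ee_rot: [-0.077, 0.997, 0.002, 0.007]
ft_force: [0.2, -1.0, 5.0]
grip_width: 0.718
```

```bash
python3 go.py " -46,-158,104,0"; python3 - <<'E'
from hole import *
c=manip.camera("scene")
for u in(.042,.046): q,s=dot(c,-.167,u,4);print(q,s,solve(c,q))
E
```

```text
t 27.1 rack TCP [ -45.4 -151.2  101.1] yaw 0.01 F(rack) [ 0.1 -1.   5. ] M [-0.31 -0.34 -0.09] open 61.3 j7 1.88
 -46,-158,104,0 -> [0.4, -6.8, 2.9] -0.0
[209.625 204.125] 54.356995 [-167.8163   41.7394]
[209.625 204.125] 54.356995 [-167.8163   41.7394]
```

Call:
jog_arm(translation=[[0.4,0,-0.7],[0.7,0,-1.2],[0.7,0,-1.2]], turn=[0,0,0])

```text
clock: 27.4
position: [0.6249, -0.1058, 0.1012]
ee_rot: [-0.077, 0.997, 0.002, 0.007]
ft_force: [-7.1, -1.3, 15.3]
grip_width: 0.716
```

```bash
python3 go.py " -46,-158,104,0"
```

```text
t 27.4 rack TCP [ -45.  -151.2  101.2] yaw -0.0 F(rack) [-7.2 -0.2 15.3] M [-0.32  1.05 -0.2 ] open 61.1 j7 1.88
 -46,-158,104,0 -> [0.1, -6.9, 2.8] 0.0
```

Firm floor contact: z stays at 101 and about 18 N pushes back up the lean. I relax, open, retreat, and check everything.

Call:
jog_arm(translation=[[0,0,0.2],[0,0,0.2]], turn=[0,0])

```text
clock: 27.57
position: [0.6248, -0.1058, 0.1013]
ee_rot: [-0.077, 0.997, 0.002, 0.007]
ft_force: [-0.4, -1.9, 5.0]
grip_width: 0.718
```

Call:
jog_arm(translation=[[0,0,0],[0,0,0],[0,0,0],[0,0,0]], turn=[0,0,0,0], grip=75)

```text
clock: 27.9
position: [0.6244, -0.1054, 0.1008]
ee_rot: [-0.078, 0.997, 0.003, 0.006]
ft_force: [-0.3, -0.6, -0.2]
grip_width: 0.883
```

Call:
jog_arm(translation=[[0,0,8],[0,0,30],[0,0,65],[0,0,100],[-25,0,140],[-60,0,150],[-100,0,160],[-130,0,160],[-130,0,160],[-130,0,160]], turn=[0,0,0,0,0,0,0,0,0,0])

```text
clock: 28.73
position: [0.4935, -0.1055, 0.2621]
ee_rot: [-0.077, 0.997, 0.003, 0.007]
ft_force: [0.5, 0.3, -1.0]
grip_width: 0.876
```

```bash
python3 go.py; python3 hole.py .054 | grep -v s1; python3 - <<'E'
from fit import *
import ang
c=manip.camera("scene");p=np.load("rack.npy")
h=cv2.cvtColor(c["frame"],cv2.COLOR_RGB2HSV);Y=cv2.inRange(h,(12,90,35),(32,255,255))/255.
for i,y in enumerate((-167,-57,54,166)):
    r=[]
    for dy in range(-5,6):
      for th in range(-40,-19,2):
        a=np.radians(th);u=np.array([np.sin(a),np.cos(a)])
        A=np.array([0,50])+88*u
        bs=ang.boxes(A,y+dy,th)
        for B in bs[:1]:pass
        M=ang.mask(c,bs[:2]); 
        cut=ang.mask(c,ang.boxes(np.array([-44,126.2]),y,-30)); W=cv2.dilate(cut,np.ones((9,9)))>0
        rows=np.arange(384)[:,None]<proj(r2w([-.0165,y*1e-3,.09],p),c)[0][1]
        W&=rows
        r.append((round(np.minimum(M,Y)[W].sum()/np.maximum(M,Y)[W].sum(),3),th,y+dy))
    print(i+1,sorted(r)[::-1][:3])
save(c,"s7",(150,120,410,310),3)
E
```

```text
t 28.73 rack TCP [-174.8 -130.6  262.1] yaw -0.0 F(rack) [ 0.5  0.2 -1. ] M [-0.03 -0.07 -0.04] open 74.8 j7 1.86
b1 0.045 [210.625 204.125] 100.0 y,u [-165.2   42.6]
b1 0.053 [210.375 203.125] 84.0 y,u [-166.5   44.6]
b2 0.045 [249.875 220.375] 114.0 y,u [-56.4  42.3]
b2 0.053 [249.875 219.875] 105.0 y,u [-56.7  43.3]
b3 0.045 [294.625 238.625] 127.0 y,u [53.7 42.5]
b3 0.053 [294.875 238.125] 123.0 y,u [53.9 43.6]
b4 0.045 [346.875 260.125] 136.0 y,u [166.8  42.3]
b4 0.053 [346.625 259.125] 116.0 y,u [165.7  43.9]
1 [(np.float64(0.917), -36, -169), (np.float64(0.913), -34, -167), (np.float64(0.913), -36, -168)]
2 [(np.float64(0.86), -26, -53), (np.float64(0.859), -28, -55), (np.float64(0.855), -30, -56)]
3 [(np.float64(0.868), -38, 52), (np.float64(0.865), -38, 53), (np.float64(0.864), -32, 55)]
4 [(np.float64(0.893), -40, 165), (np.float64(0.888), -38, 166), (np.float64(0.886), -40, 166)]
```

View pics/s7.png

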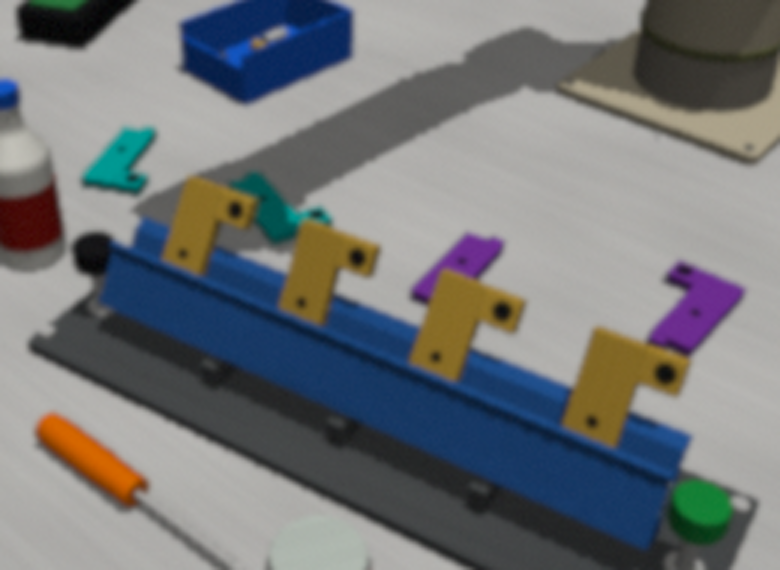

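All four arms point to the green cap at (700,505). The brackets look parallel and equally deep, the hand is clear, and the bystanders look untouched. I'm handing in.

```bash
python3 -c "
from workcell import manip
print(manip.hand_in(), manip.get_obs()['clock'])"
```

```text
the job is handed in; nothing more can be done
the job is handed in; nothing more can be done
```

All four brackets now stand in their pockets with arms towards the green cap, and the job was handed in at about 29 s of the 72 s allowed. The hand-in gave no verdict.

**What I did:** The mirrored brackets were in pockets 1 and 3. I slid bracket 3 about 10 mm along its pocket to make room for a finger. Each of the two was then pinched across arm and stem, lifted along the lean and turned half round. Because the tool only stays vertical, I swung each back to its lean by easing it against the fence. I then lowered each one and pressed lightly for the notch. The tongue in pocket 3 dropped straight in, and in pocket 1 it dropped after sliding about 7 mm along the row.

**Last checks:**
- **Seating:** the hole marks in the scene camera read 42.3 to 42.6 mm up the lean on all four brackets. Bracket 1 read 50.1 while it was still proud.
- **Forces:** the floor pushed back with about 18 N when I pressed each one home. The highest wrist force read at the end of any move was about 18 N.
- **Neighbours and bystanders:** by their hole marks, brackets 2 and 4 did not move. In the last picture the bottle, tin and screwdriver show no sign of having moved; I did not measure them. The fingers are open and well clear.

**Checks that disagreed or failed:**
- **Lean angle:** the camera fit was loose, giving -26° to -40° even for the untouched brackets, so it does not confirm the 24 to 36° band. I relied on the equal hole heights and the parallel look instead.
- **First try at bracket 3:** the tongue passed over the fence's flared edge without touching. I backed out and went in deeper.

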